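# Make up two resin-craft kits and close the box

## Task

Make up two craft kits from the stock on the mats: the fish-shaped blank and the short jar go into the deep box, which you then close with its loose lid, fully seated on the rim; the round clock blank and the tall jar go into the shallow open tray. The blanks lie flat and the jars stand upright, each directly on the floor of its own container and not on top of each other (otherwise the lid will not seat). Set things down gently instead of dropping them, leave the mixing cup and the resin bottle standing where they are, and let go of everything at the end.

Things in the scene. Friction and masses are not known exactly. Their poses are not given: they have to be found in the camera images.
- box: Deep open cardboard-brown kit box, fixed to the table. Outside 130 (its x) x 170 (its y) x 60 mm high, walls 5 mm, floor 5 mm thick; inside 120 x 160 mm, 55 mm deep. Origin: centre of its underside, on the table. Its z axis points up. The lid seats only if the contents reach no higher than 47 mm above the box floor.
- tray: Shallow open grey plastic tray, fixed to the table. Outside 130 (its x) x 170 (its y) x 25 mm high, walls 5 mm, floor 5 mm thick; inside 120 x 160 mm. Origin: centre of its underside, on the table. Its z axis points up. 
- lid_handle (a point): Mid-height centre of the bar handle (22 along x, 70 along y, 40 mm high) on the loose plywood lid, 160 g: plate 140 (x) x 180 (y) x 6 mm; the rim below it (108 x 148 mm, 8 mm deep) enters the box with 6 mm play all round, either way round, long side to long side. z up. The point is 34 mm above the rim's lower edge, 34 above the table at the start, 86 when seated on the box.
- fish_mid (a point): Centre (half-way up) of the body of the fish-shaped wooden blank, 18 mm thick, lying flat. x points to its pointed nose, 31 mm from the centre; the tail reaches 42 mm to -x; across y the body is 36 mm wide, with parallel flat sides 26 mm long at the centre, the place to grip. About 30 g. Its z axis points up. 
- disc_mid (a point): Centre (half-way up) of the round wooden clock blank, a disc 52 mm across and 18 mm thick with small hour marks, lying flat. About 40 g. Its z axis points up. 
- shortjar_mid (a point): Centre (half-way up) of the short wide straight-sided grey jar with a white cap and a blank paper label, 46 mm across and 36 mm high, standing. About 60 g. Its z axis points up. 
- talljar_mid (a point): Centre (half-way up) of the tall narrow straight-sided grey jar with a white cap and a blank paper label, 34 mm across and 76 mm high, standing. About 70 g. Its z axis points up. 
- cup: Bystander: white paper-coloured mixing cup, 68 mm across, 85 mm high, with two stirring sticks standing out to 128 mm. Loose. Origin: centre of its underside. Leave it alone.
- resin: Bystander: amber resin bottle with a black cap, 60 mm across, 130 mm high. Loose. Origin: centre of its underside. Leave it alone.
Things that resemble listed ones, but are neither listed nor needed, are in the scene too. Of the things that look like the tray, take the one that is nearest to the robot's base at the start. Leave any black look-alike of the part that bears lid_handle alone.

How it is judged:
By the outcome, as a careful person would: the job done as asked, in the order asked, and still so for the second after the job is handed in, with the robot touching nothing.
It also fails if it takes over 125 s, if anything falls off the work surface, if the arm or the gripper's body presses on something with over 40 N, if the wrist force passes 120 N, or if a joint passes its speed limit or range.

## Robot

A 6-joint arm with a two-finger parallel gripper is mounted at the origin on the work surface. World frame = base frame: x ahead of the robot, y to its left, z up, the work surface at z = 0. Lengths are in m, angles in rad, forces in N, time in s.
With the tool pointing down it reaches from about 0.4 to 0.825 m from the base axis. Payload 7 kg.
Tool frame: the origin (TCP) lies between the finger pads; the fingertips stand 11 mm ahead of it and the grasp point (between the pads) lies 8 mm behind it; x points along the fingers, z is the direction in which the jaws open and shut, and the axes are right-handed (so a half turn about x gives the same grasp; the last joint's range is limited). The gripper opens to 88 mm and grips with 3 to 60 N. Pads are 19 mm wide; open, the fingers measure 130 mm over their backs; the gripper's body (78 mm by 193 mm) begins 47 mm behind the grasp point.
Start: joints at [1.459, 0.359, 0.012, 0, -1.224, -0.288], TCP at [0.263, 0.622, 0.238] pointing down, gripper open.
Joint ranges: [-3.07, 3.07], [-1.43, 2.12], [-1.02, 1.25], [-3.03, 1.67], [-3.05, -0], [-3.03, 3.03]. Speed limits (rad/s): [2.39, 2.39, 3.01, 3.14, 3.14, 3.14].

## Interface

Orientations are given as [roll, pitch, yaw] about the fixed x, y, z axes, in that order (R = Rz(yaw) Ry(pitch) Rx(roll)).
In Python, from station import arm gives the robot as it stands.
- The arm moves only by the tool jog_arm, never from a script. Its argument "motion" is a list of rows, each an object of numbers: "dx", "dy", "dz": the shift along the tool's x, y, z in m; "twist": the turn about the tool's x in degrees. In form: [{"dx": .., "dy": .., "dz": .., "twist": ..}, ...]. A call has 1 to 20 rows; each row is the pose to reach, as a shift and turn from the pose commanded when the call began, along the tool's axes at that moment; what a row does not reach only later rows make up. A row lasts 1/12 s, in which the tool goes at most 41.7 mm and 7.16 degrees, less where a joint would pass 70% of its speed; a pose out of reach is approached as far as the arm can. A call with a gripper value outside its range is refused whole. "gripper" is the finger opening in m, from 0 to 0.0876, set as the call begins (left out, the last holds). The fingers move at their own pace and stop on an object; "newtons" is the grip in N (left out, the last holds). Time passes only in rows, so rows that repeat a pose let the fingers close. It gives the time, the measured TCP pose, the force and the opening at its end, in the units of the state.
- arm.get_state(): the state, without advancing time (a new reading comes with each control period).
- arm.grab_frame(name): name is "scene" or "top" or "wrist"; returns the picture (400x640x3 uint8, red, green, blue); there is no depth.
- arm.camera_model(name): a dict with "camera_matrix" (3x3 intrinsics, pixels), "eye" and "attitude" of the camera in the world. Camera axes: x right, y down, z forward; pixel columns grow to the right and rows downward; lengths in m; the calibration is good to about 2 mm. A picture is of the moment at which its call begins: read the wrist's pose just before it. camera_model takes no time and is no camera call; for the wrist camera it gives the pose at the moment of the call.
- arm.job_done(): hands the job in, once; it reports no verdict.
The state is a dict: "t": time; "q": joint angles; "qd": joint speeds; "joint_efforts": joint torques, N m; "eef_pos": TCP position; "ee_rot": TCP orientation; "force": force on the tool from outside, world axes, zero at the start; "moment": the same for the moment, N m; "width": finger opening in m.
Only numpy, scipy, OpenCV 4.12 (cv2) and the standard library are available. Lean on these libraries where they do the work, as an engineer would, in place of code of your own. Each camera call takes 0.05 s, during which the arm holds its last target.

## Working session

There is one attempt and no reset: what is moved stays moved. The work goes in short steps, Python scripts to look and compute and a tool call to move; the robot and the scene stay as the last step left them, time stands still between calls to the robot, and variables do not carry over. Pictures are saved under pics/ and viewed, and the job is handed in when it is done.

Besides the shell and the picture viewer there is one more tool, called after "Request:" by a JSON object that holds its "method" and its "body", one argument or row to a line. jog_arm: Moves the arm, as the interface text tells. Its arguments: {"type":"object","properties":{"motion":{"type":"array"},"gripper":{"type":"number"},"newtons":{"type":"number"}},"required":["motion"]}

```bash
mkdir -p pics; ls
python3 - <<'E'
from station import arm
import cv2
s=arm.get_state(); print(s)
for n in ["scene","top","wrist"]:
    m=arm.camera_model(n); print(n,m)
    cv2.imwrite(f"pics/{n}0.png",arm.grab_frame(n)[:,:,::-1])
E
```

```text
pics
{'t': 0.0, 'q': array([ 1.45908086e+00,  3.59360841e-01,  1.10632923e-02, -3.72839047e-04,
       -1.22409829e+00, -2.88111522e-01]), 'qd': array([ 0.0008584 , -0.00180141,  0.00037369, -0.00048202,  0.00138802,
       -0.00019751]), 'joint_efforts': array([-2.26786622e-03, -5.82717025e+01,  2.93043870e+01,  6.99736655e+00,
        6.81309117e-03, -1.51407144e-04]), 'eef_pos': array([0.2625749 , 0.62132039, 0.23663736]), 'ee_rot': array([ 0.07242289,  1.56915885, -1.89832739]), 'force': array([-0.57779171,  0.52315322,  0.6529791 ]), 'moment': array([-0.00320462,  0.02280685, -0.01142849]), 'width': 0.08740008764263767}
scene {'camera_matrix': array([[420.8543026 ,   0.        , 323.56764953],
       [  0.        , 420.8543026 , 205.15794904],
       [  0.        ,   0.        ,   1.        ]]), 'eye': array([ 1.09887536, -0.61293808,  0.99178568]), 'attitude': array([-2.40799513,  0.00759001,  0.73615405])}
top {'camera_matrix': array([[420.01605796,   0.        , 319.73315815],
       [  0.        , 420.01605796, 202.30612706],
       [  0.        ,   0.        ,   1.        ]]), 'eye': array([ 0.37758905, -0.00389559,  1.33095788]), 'attitude': array([-3.02837534e+00, -2.08621130e-03, -1.55481274e+00])}
wrist {'camera_matrix': array([[288.2467508 ,   0.        , 320.60296591],
       [  0.        , 288.2467508 , 198.92529637],
       [  0.        ,   0.        ,   1.        ]]), 'eye': array([0.33229382, 0.59115715, 0.38343986]), 'attitude': array([ 2.85532434e+00,  8.55203232e-05, -1.97160510e+00])}
```

View pics/top0.png

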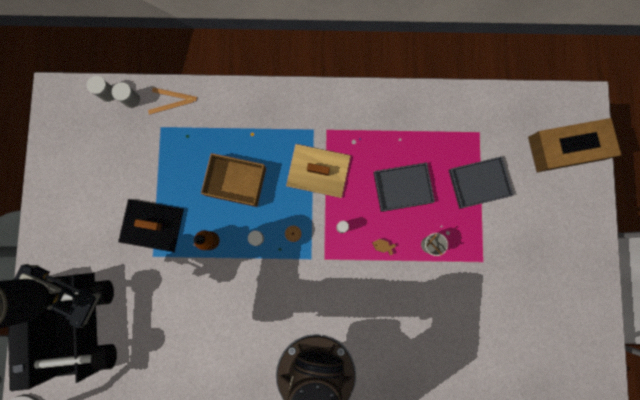

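View pics/scene0.png

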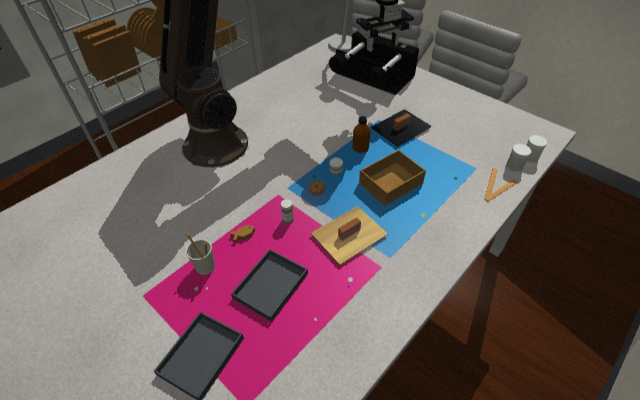

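View pics/wrist0.png

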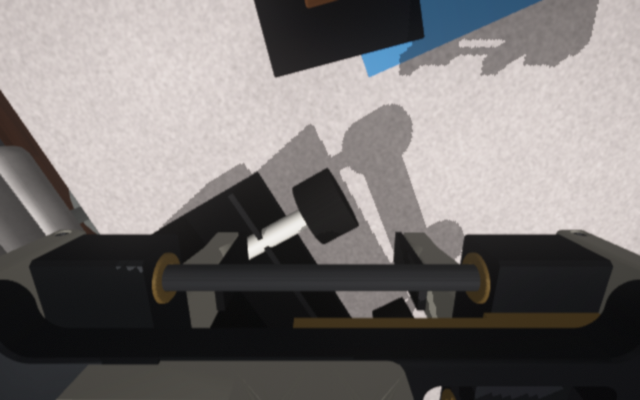

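The top view shows these items:
- box (234,180)
- plywood lid (320,170)
- black look-alike lid (152,225), to be left alone
- trays (405,187) and (480,182)
- short jar (255,238)
- disc (293,234)
- tall jar (343,227)
- fish (385,246)
- cup (435,243)
- resin bottle (207,240)

The tray nearest the base (base at about (315,370)) is the one at (405,187). The jars at (97,85) and (122,92) stand off the mats, so they are not stock.

```bash
cat > h.py <<'E'
import numpy as np, cv2
from scipy.spatial.transform import Rotation as R
def rot(a): return R.from_euler('xyz',a).as_matrix()
def ray(m,uv,z):
    uv=np.atleast_2d(np.asarray(uv,float))
    d=np.c_[uv,np.ones(len(uv))]@np.linalg.inv(m['camera_matrix']).T@rot(m['attitude']).T
    e=np.asarray(m['eye']); return e+d*((z-e[2])/d[:,2])[:,None]
def proj(m,P):
    P=np.atleast_2d(P); c=(P-m['eye'])@rot(m['attitude']); c=c@m['camera_matrix'].T
    return c[:,:2]/c[:,2:]
E
python3 - <<'E'
import cv2
im=cv2.imread('pics/top0.png')
cv2.imwrite('pics/topcropA.png',cv2.resize(im[130:265,190:350],None,fx=5,fy=4.4444*1.125*.9,interpolation=cv2.INTER_CUBIC)[:600])
cv2.imwrite('pics/topcropB.png',cv2.resize(im[130:265,325:485],None,fx=4.4,fy=4.4,interpolation=cv2.INTER_CUBIC))
im=cv2.imread('pics/scene0.png')
cv2.imwrite('pics/scenecrop.png',cv2.resize(im[110:280,180:400],None,fx=3.5,fy=3.5,interpolation=cv2.INTER_CUBIC))
E
```

```text
(no output)
```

View pics/topcropA.png

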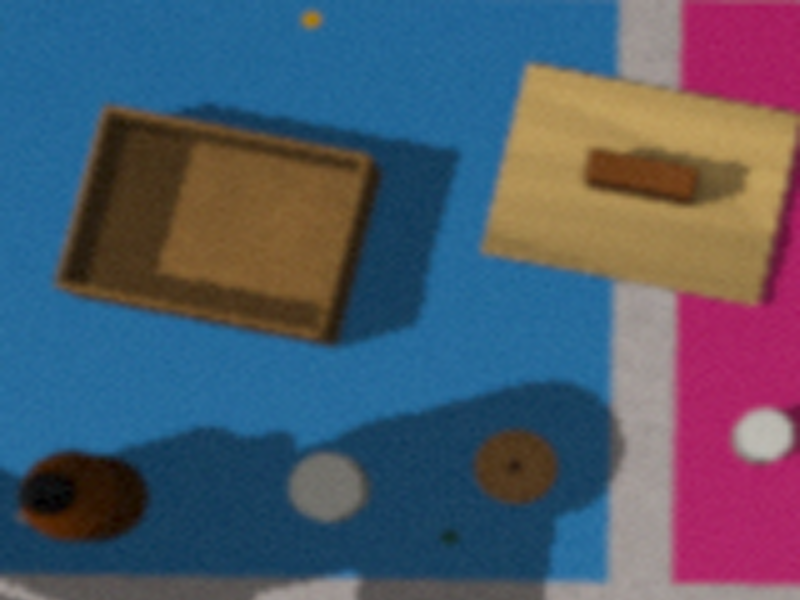

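View pics/topcropB.png

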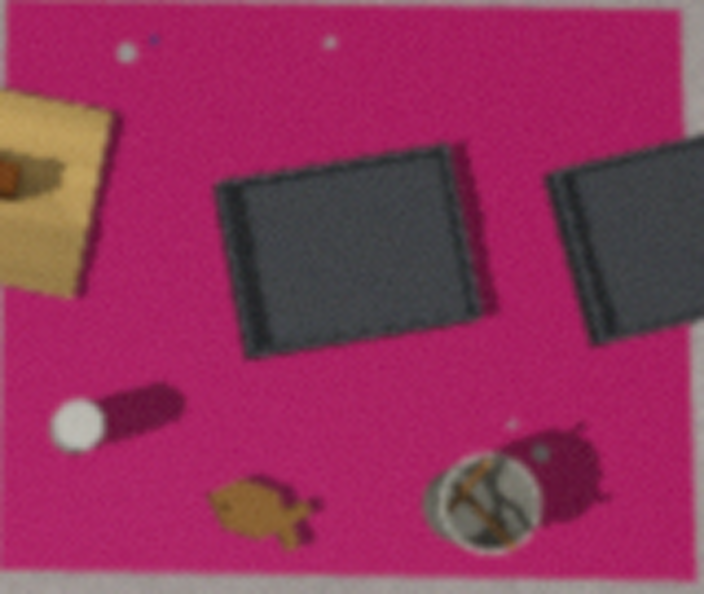

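View pics/scenecrop.png

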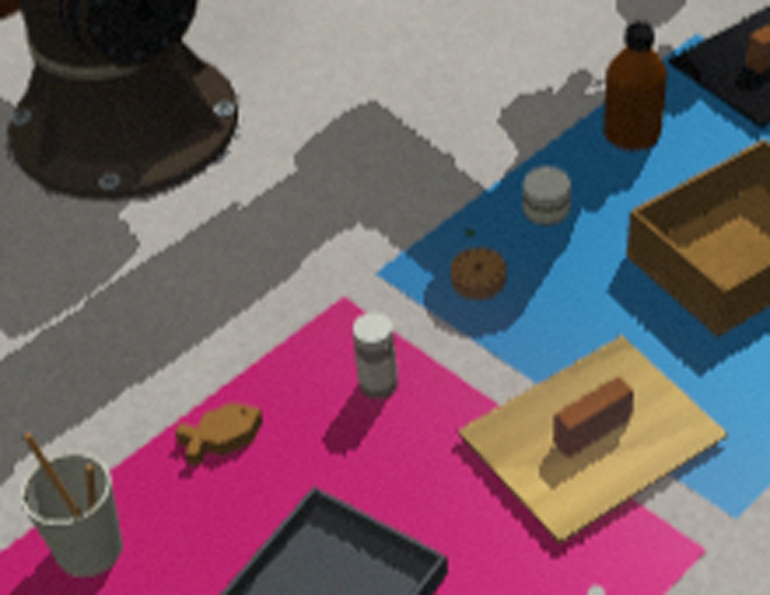

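Crops: the fish nose is at (372,241) with its tail toward lower right. The disc is at about (293,234) with hour marks, the tall jar at (343,227) and the short jar at (255,238). The lid with the brown handle is the plywood one. Next I measure them.

```bash
cat > meas.py <<'E'
from h import *
from station import arm
m=arm.camera_model('top')
im=cv2.imread('pics/top0.png'); hsv=cv2.cvtColor(im,cv2.COLOR_BGR2HSV)
def comp(mask,x0,y0,x1,y1):
    k=np.zeros(mask.shape,np.uint8);k[y0:y1,x0:x1]=mask[y0:y1,x0:x1]
    n,l,s,c=cv2.connectedComponentsWithStats(k)
    i=1+np.argmax(s[1:,4]); return (l==i).astype(np.uint8),c[i],s[i]
H,S,V=cv2.split(hsv)
bl=((H>95)&(H<125)&(S>120)); pk=((H>150)&(S>120))
nb=(~bl).astype(np.uint8)
orange=((H>5)&(H<30)&(S>70)).astype(np.uint8)
grey=((S<90)).astype(np.uint8)
def quad(mk,z,name,L=None):
    cs,_=cv2.findContours(mk,cv2.RETR_EXTERNAL,cv2.CHAIN_APPROX_NONE); c=max(cs,key=cv2.contourArea)
    P=ray(m,c[:,0,:],z)[:,:2]
    (cx,cy),(w,h),a=cv2.minAreaRect((P*1000).astype(np.float32)); 
    b=cv2.boxPoints(((cx,cy),(w,h),a)); e=b[1]-b[0]; f=b[2]-b[1]; l=e if np.hypot(*e)>np.hypot(*f) else f
    print(name,'c',round(cx,1),round(cy,1),'size',round(w,1),round(h,1),'long axis deg',round(np.degrees(np.arctan2(l[1],l[0]))%180,1))
mk,c,s=comp(orange,197,148,272,212);print(s);quad(mk,.06,'box')
mk,c,s=comp(orange,284,140,356,200);print(s);quad(mk,.014,'lid')
mk2=cv2.erode(mk,np.ones((3,3)));
h=((H<13)&(S>120)).astype(np.uint8); mk,c,s=comp(h,300,158,340,180);print(s);quad(mk,.054,'handle')
mk,c,s=comp((grey&(V<110)),370,155,439,215);print(s);quad(mk,.025,'tray')
mk,c,s=comp(orange,365,232,405,260);print(s);quad(mk,.018,'fish')
ys,xs=np.nonzero(mk);P=ray(m,np.c_[xs,ys],.018)[:,:2]; mu=P.mean(0);w,v=np.linalg.eigh(np.cov(P.T));d=v[:,1];d=d*np.sign(d[1]);t=(P-mu)@d;n=(P-mu)@[-d[1],d[0]]
print('fish mu',mu*1e3,'dir',np.degrees(np.arctan2(d[1],d[0])),'ext',t.min(),t.max(),n.min(),n.max())
for a in np.arange(t.min(),t.max(),.004):
    k=(t>=a)&(t<a+.004); print(round(a*1e3),np.round([n[k].min()*1e3,n[k].max()*1e3],1),end=';')
print()
mk,c,s=comp(nb&(H<30)&(S>60),280,222,308,246);print('disc',c,s,ray(m,[c],.018))
mk,c,s=comp(grey,243,226,268,250);print('short',c,s,ray(m,[c],.036))
mk,c,s=comp((S<60).astype(np.uint8),333,217,352,237);print('tall',c,s,ray(m,[c],.076))
mk,c,s=comp((~pk).astype(np.uint8),417,230,455,259);print('cup',c,s,ray(m,[c],.085))
print('resin',ray(m,[(204,240),],.13))
E
python3 meas.py
```

```text
[ 202  154   63   52 2360]
box c 589.3 261.4 size 173.2 129.9 long axis deg 78.7
[ 287  145   63   52 2406]
lid c 629.7 2.0 size 179.4 140.6 long axis deg 78.4
[313 166   2   2   2]
handle c 633.8 16.8 size 4.4 0.0 long axis deg 45.5
[ 374  163   60   48 2143]
tray c 580.3 -267.3 size 126.5 169.1 long axis deg 100.5
[373 240  22  14 182]
fish c 393.9 -202.6 size 65.1 34.1 long axis deg 69.1
fish mu [ 393.8154629  -203.01339043] dir 73.38093166042131 ext -0.03294112533928128 0.032922916624514284 -0.01741264573446332 0.017092984842665904
-33 [-12.9  13.6];-29 [-11.   14.6];-25 [-10.1  12.6];-21 [-9.1 10.5];-17 [-10.2   8.5];-13 [-12.2  10.4];-9 [-15.2  14.3];-5 [-16.3  16.2];-1 [-15.4  17.1];3 [-17.4  15.1];7 [-16.5  16. ];11 [-14.6  14.9];15 [-13.7  15.9];19 [-12.7  13.8];23 [-7.9  7.9];27 [-6.9  5.9];31 [-2.1  0.9];
disc [292.83597884 233.20634921] [285 226  16  16 189] [[0.42853585 0.07809879 0.018     ]]
short [255.31658291 237.8040201 ] [248 230  16  16 199] [[0.41188974 0.1918947  0.036     ]]
tall [342.39047619 226.45714286] [337 221  12  12 105] [[ 0.44878668 -0.07308351  0.076     ]]
cup [434.65010352 243.98757764] [421 233  27  23 483] [[ 0.40088669 -0.34562464  0.085     ]]
resin [[0.40082678 0.32351046 0.13      ]]
```

```bash
cat >> h.py <<'E'
def plan(s,targets):
    """targets: list of (x,y,z TCP m, jaw angle deg world) -> shifts from the present pose"""
    Rm=rot(s['ee_rot']); p=np.asarray(s['eef_pos']); z=Rm[:,2]; a=np.degrees(np.arctan2(z[1],z[0]))
    print('p',np.round(p*1e3,1),'jaw',round(a,1),'F',np.round(s['force'],1),'w',round(s['width']*1e3,1),'t',round(s['t'],2),'xax',np.round(Rm[:,0],3),'q',np.round(s['q'],2))
    for T in targets:
        d=Rm.T@(np.array(T[:3])-p)
        if len(T)>3:
            e=(T[3]-a+90)%180-90 # world turn ccw; tool x down => twist = -e
        else: e=0
        print(T,'dx %.1f dy %.1f dz %.1f mm twist %.1f'%(*(d*1e3),-e))
E
python3 - <<'E'
from h import *; from station import arm
plan(arm.get_state(),[(.5,.2,.24,-18),(.395,-.199,.2,-18)])
E
```

```text
p [262.6 621.4 236.9] jaw -112.9 F [ 0.3 -0.3 -0.1] w 88.0 t 0.15 xax [-0.    -0.001 -1.   ] q [ 1.46  0.36  0.01 -0.   -1.22 -0.29]
(0.5, 0.2, 0.24, -18) dx -2.7 dy 382.7 dz 295.8 mm twist 85.1
(0.395, -0.199, 0.2, -18) dx 37.8 dy 441.3 dz 704.1 mm twist 85.1
```

Request:
{"method": "jog_arm", "body": {
  "motion": [
    {"dx": 0,"dy": 0.383,"dz": 0.296,"twist": 42},
    {"dx": 0,"dy": 0.383,"dz": 0.296,"twist": 42},
    {"dx": 0,"dy": 0.383,"dz": 0.296,"twist": 42},
    {"dx": 0,"dy": 0.383,"dz": 0.296,"twist": 42},
    {"dx": 0,"dy": 0.383,"dz": 0.296,"twist": 42},
    {"dx": 0,"dy": 0.383,"dz": 0.296,"twist": 42},
    {"dx": 0,"dy": 0.383,"dz": 0.296,"twist": 42},
    {"dx": 0,"dy": 0.383,"dz": 0.296,"twist": 42},
    {"dx": 0,"dy": 0.383,"dz": 0.296,"twist": 42},
    {"dx": 0,"dy": 0.383,"dz": 0.296,"twist": 42},
    {"dx": 0,"dy": 0.383,"dz": 0.296,"twist": 42},
    {"dx": 0,"dy": 0.383,"dz": 0.296,"twist": 42},
    {"dx": 0,"dy": 0.383,"dz": 0.296,"twist": 60}
  ],
  "gripper": 0.06
}}

```text
t: 1.23
eef_pos: [0.5017, 0.1961, 0.2374]
ee_rot: [0.891, 1.57, -1.937]
force: [0.2, 0.7, -0.4]
width: 0.06
```

Run:
```python
from h import *; from station import arm
plan(arm.get_state(),[(.395,-.199,.2,-18)])
```

```text
p [501.7 196.1 237.4] jaw -162.0 F [ 0.2  0.7 -0.4] w 60.0 t 1.23 xax [-0.    -0.001 -1.   ] q [ 0.74  0.13 -0.29  0.   -1.15 -0.42]
(0.395, -0.199, 0.2, -18) dx 37.8 dy 342.9 dz 223.4 mm twist 36.0
```

Request:
{"method": "jog_arm", "body": {
  "motion": [
    {"dx": 0.038,"dy": 0.343,"dz": 0.223,"twist": 36},
    {"dx": 0.038,"dy": 0.343,"dz": 0.223,"twist": 36},
    {"dx": 0.038,"dy": 0.343,"dz": 0.223,"twist": 36},
    {"dx": 0.038,"dy": 0.343,"dz": 0.223,"twist": 36},
    {"dx": 0.038,"dy": 0.343,"dz": 0.223,"twist": 36},
    {"dx": 0.038,"dy": 0.343,"dz": 0.223,"twist": 36},
    {"dx": 0.038,"dy": 0.343,"dz": 0.223,"twist": 36},
    {"dx": 0.038,"dy": 0.343,"dz": 0.223,"twist": 36},
    {"dx": 0.038,"dy": 0.343,"dz": 0.223,"twist": 36},
    {"dx": 0.038,"dy": 0.343,"dz": 0.223,"twist": 36},
    {"dx": 0.038,"dy": 0.343,"dz": 0.223,"twist": 36},
    {"dx": 0.038,"dy": 0.343,"dz": 0.223,"twist": 36},
    {"dx": 0.038,"dy": 0.343,"dz": 0.223,"twist": 36}
  ]
}}

```text
t: 2.32
eef_pos: [0.3937, -0.1951, 0.1995]
ee_rot: [-0.512, 1.571, 2.313]
force: [-0.2, -0.5, 0.2]
width: 0.0598
```

Run:
```python
from h import *; from station import arm
plan(arm.get_state(),[(.395,-.199,.2,-18),(.395,-.199,.04,-18),(.395,-.199,.013,-18)])
m=arm.camera_model('wrist');print(m['eye'],m['attitude'])
f=arm.grab_frame('wrist')[:,:,::-1]
for P in [(.395,-.199,.018),(.422,-.189,.018)]: print(proj(m,P))
cv2.imwrite('pics/w1.png',f)
cv2.imwrite('pics/top1.png',arm.grab_frame('top')[:,:,::-1])
```

```text
p [ 393.7 -195.1  199.5] jaw 161.9 F [-0.2 -0.5  0.2] w 59.8 t 2.32 xax [-0.  0. -1.] q [-0.01 -0.01 -0.54 -0.   -1.04 -0.31]
(0.395, -0.199, 0.2, -18) dx -0.5 dy 3.3 dz -2.5 mm twist -0.1
(0.395, -0.199, 0.04, -18) dx 159.5 dy 3.3 dz -2.5 mm twist -0.1
(0.395, -0.199, 0.013, -18) dx 186.5 dy 3.3 dz -2.5 mm twist -0.1
[ 0.36943393 -0.26826136  0.34622941] [ 2.85430086e+00 -7.69961091e-04  2.82394455e+00]
[[318.10660063 179.82145465]]
[[299.08838347 194.65762918]]
```

View pics/w1.png

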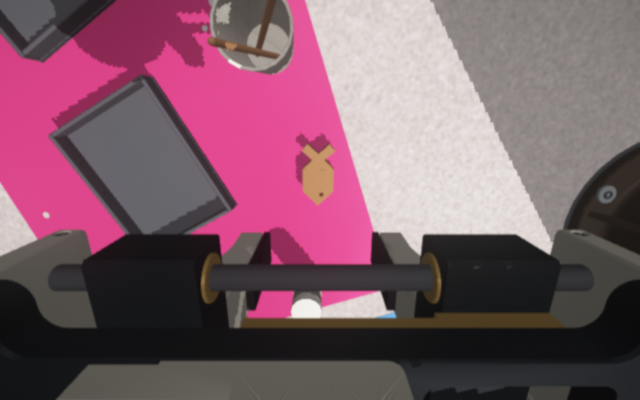

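The wrist view shows the fish body centred at about (318,180) with its nose at (318,204). My top-camera estimate projects to (318.1,179.8), so the two agree. The cup at (252,35) is clear of the gripper. Descending.

Request:
{"method": "jog_arm", "body": {
  "motion": [
    {"dx": 0.04,"dy": 0.001,"dz": 0.0},
    {"dx": 0.08,"dy": 0.001,"dz": 0.0},
    {"dx": 0.12,"dy": 0.001,"dz": 0.0},
    {"dx": 0.15,"dy": 0.001,"dz": 0},
    {"dx": 0.15,"dy": 0.001,"dz": 0},
    {"dx": 0.15,"dy": 0.001,"dz": 0}
  ]
}}

```text
invalid input
```

Run:
```python
from h import *; from station import arm
plan(arm.get_state(),[(.395,-.199,.0135,-18)])
```

```text
p [ 394.2 -194.2  199.7] jaw 162.0 F [ 0.1 -0.4  0.5] w 59.8 t 2.42 xax [ 0.  0. -1.] q [-0.01 -0.01 -0.54 -0.   -1.04 -0.31]
(0.395, -0.199, 0.0135, -18) dx 186.2 dy 4.3 dz -2.2 mm twist 0.0
```

Request:
{"method": "jog_arm", "body": {
  "motion": [
    {"dx": 0.04,"dy": 0.0043,"dz": -0.0022,"twist": 0},
    {"dx": 0.08,"dy": 0.0043,"dz": -0.0022,"twist": 0},
    {"dx": 0.12,"dy": 0.0043,"dz": -0.0022,"twist": 0},
    {"dx": 0.15,"dy": 0.0043,"dz": -0.0022,"twist": 0},
    {"dx": 0.15,"dy": 0.0043,"dz": -0.0022,"twist": 0},
    {"dx": 0.15,"dy": 0.0043,"dz": -0.0022,"twist": 0}
  ]
}}

```text
t: 2.92
eef_pos: [0.3942, -0.1988, 0.0491]
ee_rot: [0.36, 1.567, -3.094]
force: [0.3, 0.4, 1.8]
width: 0.0598
```

Run:
```python
from h import *; from station import arm
plan(arm.get_state(),[(.395,-.199,.0135,-18)])
```

```text
p [ 394.2 -198.8   49.1] jaw 162.1 F [0.3 0.4 1.8] w 59.8 t 2.92 xax [-0.004 -0.    -1.   ] q [-0.02  0.2  -0.73  0.   -0.64 -0.3 ]
(0.395, -0.199, 0.0135, -18) dx 35.6 dy -0.1 dz -0.9 mm twist 0.1
```

Request:
{"method": "jog_arm", "body": {
  "motion": [
    {"dx": 0.015,"dy": 0,"dz": -0.001,"twist": 0},
    {"dx": 0.028,"dy": 0,"dz": -0.001,"twist": 0},
    {"dx": 0.0355,"dy": 0,"dz": -0.001,"twist": 0},
    {"dx": 0.0355,"dy": 0,"dz": -0.001,"twist": 0},
    {"dx": 0.0355,"dy": 0,"dz": -0.001,"twist": 0}
  ]
}}

```text
t: 3.33
eef_pos: [0.3965, -0.1999, 0.0153]
ee_rot: [-2.991, 1.569, -0.163]
force: [0.7, -0.4, -0.5]
width: 0.0595
```

Request:
{"method": "jog_arm", "body": {
  "motion": [
    {"dx": 0,"dy": 0,"dz": 0,"twist": 0},
    {"dx": 0,"dy": 0,"dz": 0,"twist": 0},
    {"dx": 0,"dy": 0,"dz": 0,"twist": 0},
    {"dx": 0,"dy": 0,"dz": 0,"twist": 0},
    {"dx": 0,"dy": 0,"dz": 0,"twist": 0},
    {"dx": 0,"dy": 0,"dz": 0,"twist": 0}
  ],
  "gripper": 0.02,
  "newtons": 15
}}

```text
t: 3.83
eef_pos: [0.3957, -0.2001, 0.0145]
ee_rot: [-3.021, 1.57, -0.195]
force: [-1.0, 1.5, 6.8]
width: 0.0361
```

Run:
```python
from h import *; from station import arm
plan(arm.get_state(),[(.395,-.199,.0135,-18)])
c=np.array([.5895,.2625]);a=np.radians(78.6);u=np.array([np.cos(a),np.sin(a)]);v=np.array([u[1],-u[0]])
print('fish spot',c-.036*u,'jar spot',c+.038*u)
```

```text
p [ 395.7 -200.1   14.5] jaw 161.9 F [-1.   1.5  6.8] w 36.1 t 3.83 xax [ 0.001 -0.    -1.   ] q [-0.02  0.27 -0.76  0.   -0.54 -0.29]
(0.395, -0.199, 0.0135, -18) dx 1.0 dy -0.8 dz 1.0 mm twist -0.1
fish spot [0.58238434 0.22721024] jar spot [0.59701098 0.2997503 ]
```

Run:
```python
from h import *; from station import arm
plan(arm.get_state(),[(.583,.231,.13,-11.4)])
```

```text
p [ 395.7 -200.1   14.5] jaw 161.9 F [-1.   1.5  6.8] w 36.1 t 3.83 xax [ 0.001 -0.    -1.   ] q [-0.02  0.27 -0.76  0.   -0.54 -0.29]
(0.583, 0.231, 0.13, -11.4) dx -115.5 dy -467.9 dz -44.5 mm twist -6.7
```

Request:
{"method": "jog_arm", "body": {
  "motion": [
    {"dx": -0.03,"dy": 0,"dz": 0,"twist": 0},
    {"dx": -0.07,"dy": 0,"dz": 0,"twist": 0},
    {"dx": -0.11,"dy": 0,"dz": 0,"twist": 0},
    {"dx": -0.12,"dy": 0,"dz": 0,"twist": 0},
    {"dx": -0.12,"dy": 0,"dz": 0,"twist": 0}
  ]
}}

```text
t: 4.25
eef_pos: [0.3976, -0.2004, 0.1376]
ee_rot: [-2.932, 1.564, -0.105]
force: [0.3, -0.5, -1.0]
width: 0.0359
```

Run:
```python
from h import *; from station import arm
plan(arm.get_state(),[(.583,.231,.13,-11.4)])
```

```text
p [ 397.6 -200.4  137.6] jaw 162.0 F [ 0.3 -0.5 -1. ] w 35.9 t 4.25 xax [ 0.007 -0.001 -1.   ] q [-0.02  0.07 -0.62  0.   -0.88 -0.29]
(0.583, 0.231, 0.13, -11.4) dx 8.6 dy -467.5 dz -42.6 mm twist -6.6
```

Request:
{"method": "jog_arm", "body": {
  "motion": [
    {"dx": 0.002,"dy": -0.468,"dz": -0.0435,"twist": -6.7},
    {"dx": 0.002,"dy": -0.468,"dz": -0.0435,"twist": -6.7},
    {"dx": 0.002,"dy": -0.468,"dz": -0.0435,"twist": -6.7},
    {"dx": 0.002,"dy": -0.468,"dz": -0.0435,"twist": -6.7},
    {"dx": 0.002,"dy": -0.468,"dz": -0.0435,"twist": -6.7},
    {"dx": 0.002,"dy": -0.468,"dz": -0.0435,"twist": -6.7},
    {"dx": 0.002,"dy": -0.468,"dz": -0.0435,"twist": -6.7},
    {"dx": 0.002,"dy": -0.468,"dz": -0.0435,"twist": -6.7},
    {"dx": 0.002,"dy": -0.468,"dz": -0.0435,"twist": -6.7},
    {"dx": 0.002,"dy": -0.468,"dz": -0.0435,"twist": -6.7},
    {"dx": 0.002,"dy": -0.468,"dz": -0.0435,"twist": -6.7},
    {"dx": 0.002,"dy": -0.468,"dz": -0.0435,"twist": -6.7},
    {"dx": 0.002,"dy": -0.468,"dz": -0.0435,"twist": -6.7},
    {"dx": 0.002,"dy": -0.468,"dz": -0.0435,"twist": -6.7},
    {"dx": 0.002,"dy": -0.468,"dz": -0.0435,"twist": -6.7},
    {"dx": 0.002,"dy": -0.468,"dz": -0.0435,"twist": -6.7}
  ]
}}

```text
t: 5.58
eef_pos: [0.5814, 0.2302, 0.1316]
ee_rot: [0.748, 1.57, -2.593]
force: [-0.2, 0.3, -1.0]
width: 0.0361
```

Run:
```python
from h import *; from station import arm
plan(arm.get_state(),[(.583,.231,.13,-11.4),(.583,.231,.0205,-11.4)])
m=arm.camera_model('wrist')
f=arm.grab_frame('wrist')[:,:,::-1]
cv2.imwrite('pics/w2.png',f)
```

```text
p [581.4 230.2 131.6] jaw 168.6 F [-0.2  0.3 -1. ] w 36.1 t 5.58 xax [-0.001 -0.001 -1.   ] q [ 0.69  0.36 -0.24 -0.   -0.97 -0.89]
(0.583, 0.231, 0.13, -11.4) dx 1.6 dy -1.1 dz -1.5 mm twist -0.0
(0.583, 0.231, 0.0205, -11.4) dx 111.1 dy -1.2 dz -1.6 mm twist -0.0
```

View pics/w2.png

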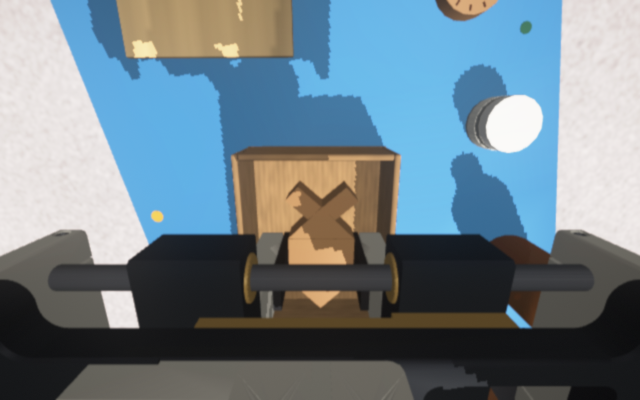

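Run:
```python
from h import *; from station import arm
m=arm.camera_model('wrist')
P=ray(m,[(233.5,157),(399,155)],.06); print(P, np.linalg.norm(P[1]-P[0]))
mid=P.mean(0)[:2]; d=P[0]-P[1]; ang=np.degrees(np.arctan2(d[1],d[0]));print('v ang',ang)
a=np.radians(ang+90);u=np.array([np.cos(a),np.sin(a)]);print('centre',mid+.085*u)
```

```text
[[0.63680684 0.17249126 0.06      ]
 [0.5136192  0.19597725 0.06      ]] 0.12540649067285323
v ang -10.794029290620724
centre [0.59113173 0.26773033]
```

Run:
```python
from h import *; from station import arm
plan(arm.get_state(),[(.584,.235,.0205,-11.4)])
im=cv2.imread('pics/w2.png')[130:260,210:430]
cv2.imwrite('pics/w2c.png',cv2.resize(im,None,fx=3.6,fy=3.6,interpolation=cv2.INTER_CUBIC))
```

```text
p [581.6 230.3 132. ] jaw 168.6 F [ 0.4  0.4 -0.8] w 35.8 t 5.63 xax [-0. -0. -1.] q [ 0.69  0.36 -0.24 -0.   -0.97 -0.89]
(0.584, 0.235, 0.0205, -11.4) dx 111.4 dy -5.2 dz -1.5 mm twist -0.0
```

View pics/w2c.png

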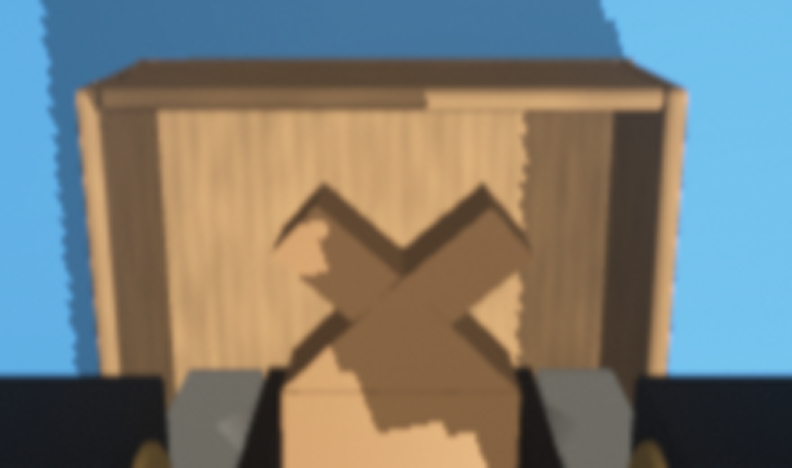

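Run:
```python
from h import *; from station import arm
m=arm.camera_model('wrist')
P=ray(m,[(231.4,155.2),(400.8,155.2)],.06); print(P, np.linalg.norm(P[1]-P[0]))
mid=P.mean(0)[:2]; d=P[0]-P[1]; ang=np.degrees(np.arctan2(d[1],d[0]));print('v ang',ang)
a=np.radians(ang+90);u=np.array([np.cos(a),np.sin(a)]);print('centre',mid+.085*u)
```

```text
[[0.63797886 0.17086331 0.06      ]
 [0.51230175 0.19639914 0.06      ]] 0.1282451318774212
v ang -11.485351019277225
centre [0.59206528 0.26692915]
```

Request:
{"method": "jog_arm", "body": {
  "motion": [
    {"dx": 0.02,"dy": -0.005,"dz": -0.0015,"twist": 0},
    {"dx": 0.05,"dy": -0.005,"dz": -0.0015,"twist": 0},
    {"dx": 0.08,"dy": -0.005,"dz": -0.0015,"twist": 0},
    {"dx": 0.095,"dy": -0.005,"dz": -0.0015,"twist": 0},
    {"dx": 0.1,"dy": -0.005,"dz": -0.0015,"twist": 0},
    {"dx": 0.1,"dy": -0.005,"dz": -0.0015,"twist": 0},
    {"dx": 0.1,"dy": -0.005,"dz": -0.0015,"twist": 0}
  ]
}}

```text
t: 6.22
eef_pos: [0.585, 0.2358, 0.0331]
ee_rot: [-2.573, 1.57, 0.369]
force: [0.4, -0.0, 0.1]
width: 0.0358
```

Run:
```python
from h import *; from station import arm
plan(arm.get_state(),[(.584,.235,.0200,-11.4)])
```

```text
p [585.  235.8  33.1] jaw 168.6 F [ 0.4 -0.   0.1] w 35.8 t 6.22 xax [ 0.001  0.    -1.   ] q [ 0.69  0.48 -0.32  0.   -0.77 -0.89]
(0.584, 0.235, 0.02, -11.4) dx 13.1 dy 1.0 dz 0.9 mm twist 0.0
```

Request:
{"method": "jog_arm", "body": {
  "motion": [
    {"dx": 0.005,"dy": 0,"dz": 0,"twist": 0},
    {"dx": 0.009,"dy": 0,"dz": 0,"twist": 0},
    {"dx": 0.0125,"dy": 0,"dz": 0,"twist": 0},
    {"dx": 0.0125,"dy": 0,"dz": 0,"twist": 0},
    {"dx": 0.0125,"dy": 0,"dz": 0,"twist": 0}
  ]
}}

```text
t: 6.63
eef_pos: [0.5844, 0.236, 0.0196]
ee_rot: [-2.351, 1.571, 0.593]
force: [0.5, 0.6, -0.4]
width: 0.0357
```

Request:
{"method": "jog_arm", "body": {
  "motion": [
    {"dx": 0.0003,"dy": 0,"dz": 0,"twist": 0},
    {"dx": 0.0003,"dy": 0,"dz": 0,"twist": 0},
    {"dx": 0.0003,"dy": 0,"dz": 0,"twist": 0},
    {"dx": 0.0003,"dy": 0,"dz": 0,"twist": 0},
    {"dx": -0.03,"dy": 0,"dz": 0,"twist": 0},
    {"dx": -0.07,"dy": 0,"dz": 0,"twist": 0},
    {"dx": -0.11,"dy": 0,"dz": 0,"twist": 0},
    {"dx": -0.11,"dy": 0,"dz": 0,"twist": 0},
    {"dx": -0.11,"dy": 0,"dz": 0,"twist": 0}
  ],
  "gripper": 0.055
}}

```text
t: 7.38
eef_pos: [0.5859, 0.237, 0.133]
ee_rot: [-2.307, 1.565, 0.636]
force: [-0.4, -0.3, -0.6]
width: 0.0551
```

Run:
```python
from h import *; from station import arm
plan(arm.get_state(),[(.412,.192,.14,-10)])
m=arm.camera_model('wrist')
f=arm.grab_frame('wrist')[:,:,::-1]
cv2.imwrite('pics/w3.png',f)
print(proj(m,(.412,.192,.036)))
```

```text
p [585.9 237.  133. ] jaw 168.6 F [-0.4 -0.3 -0.6] w 55.1 t 7.38 xax [ 0.005  0.004 -1.   ] q [ 0.69  0.37 -0.23  0.   -0.97 -0.89]
(0.412, 0.192, 0.14, -10) dx -8.0 dy 78.4 dz 161.6 mm twist -1.4
[[521.12403211 111.19911803]]
```

View pics/w3.png

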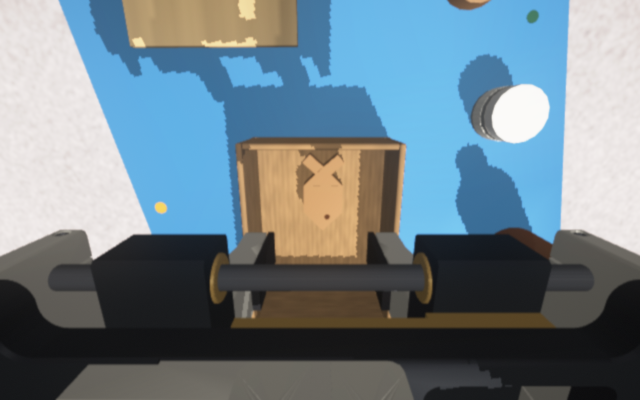

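The fish lies flat in the box (323,195), nose toward the middle. The short jar's cap is at (523,111), and its predicted position is (521,111). Going to the jar.

Request:
{"method": "jog_arm", "body": {
  "motion": [
    {"dx": -0.008,"dy": 0.078,"dz": 0.162,"twist": 0},
    {"dx": -0.008,"dy": 0.078,"dz": 0.162,"twist": 0},
    {"dx": -0.008,"dy": 0.078,"dz": 0.162,"twist": 0},
    {"dx": -0.008,"dy": 0.078,"dz": 0.162,"twist": 0},
    {"dx": -0.008,"dy": 0.078,"dz": 0.162,"twist": 0},
    {"dx": -0.008,"dy": 0.078,"dz": 0.162,"twist": 0},
    {"dx": -0.008,"dy": 0.078,"dz": 0.162,"twist": 0},
    {"dx": -0.008,"dy": 0.078,"dz": 0.162,"twist": 0}
  ],
  "gripper": 0.066
}}

```text
t: 8.1
eef_pos: [0.4105, 0.1917, 0.1372]
ee_rot: [1.367, 1.57, -1.972]
force: [0.1, 0.3, -0.0]
width: 0.0661
```

Run:
```python
from h import *; from station import arm
plan(arm.get_state(),[(.412,.192,.016,-11.4)])
m=arm.camera_model('wrist')
f=arm.grab_frame('wrist')[:,:,::-1]
cv2.imwrite('pics/w4.png',f)
print(proj(m,(.412,.192,.036)))
```

```text
p [410.5 191.7 137.2] jaw 168.7 F [ 0.1  0.3 -0. ] w 66.1 t 8.1 xax [-0. -0. -1.] q [ 0.87  0.09 -0.6   0.   -0.88 -1.07]
(0.412, 0.192, 0.016, -11.4) dx 121.2 dy -0.7 dz -1.4 mm twist 0.1
[[318.58810616 203.66416328]]
```

View pics/w4.png

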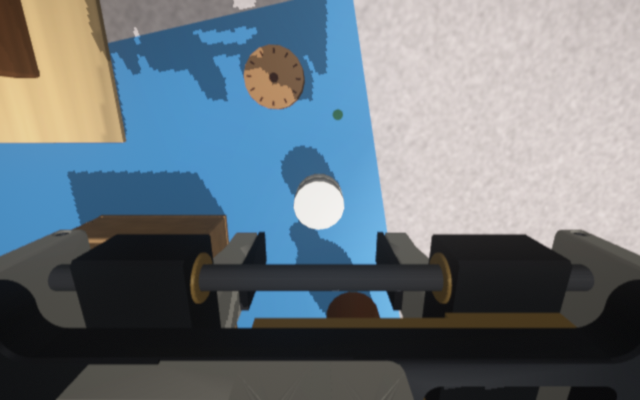

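Request:
{"method": "jog_arm", "body": {
  "motion": [
    {"dx": 0.03,"dy": -0.001,"dz": -0.0015,"twist": 0},
    {"dx": 0.07,"dy": -0.001,"dz": -0.0015,"twist": 0},
    {"dx": 0.1,"dy": -0.001,"dz": -0.0015,"twist": 0},
    {"dx": 0.115,"dy": -0.001,"dz": -0.0015,"twist": 0},
    {"dx": 0.121,"dy": -0.001,"dz": -0.0015,"twist": 0},
    {"dx": 0.121,"dy": -0.001,"dz": -0.0015,"twist": 0},
    {"dx": 0.121,"dy": -0.001,"dz": -0.0015,"twist": 0}
  ]
}}

```text
t: 8.73
eef_pos: [0.4125, 0.1923, 0.0165]
ee_rot: [1.348, 1.57, -1.992]
force: [0.1, -1.1, 0.3]
width: 0.0663
```

Request:
{"method": "jog_arm", "body": {
  "motion": [
    {"dx": 0,"dy": 0,"dz": 0,"twist": 0},
    {"dx": 0,"dy": 0,"dz": 0,"twist": 0},
    {"dx": 0,"dy": 0,"dz": 0,"twist": 0},
    {"dx": 0,"dy": 0,"dz": 0,"twist": 0},
    {"dx": 0,"dy": 0,"dz": 0,"twist": 0},
    {"dx": 0,"dy": 0,"dz": 0,"twist": 0}
  ],
  "gripper": 0.03,
  "newtons": 15
}}

```text
t: 9.23
eef_pos: [0.4123, 0.1926, 0.0174]
ee_rot: [-2.16, 1.569, 0.783]
force: [-1.9, -0.1, 6.0]
width: 0.0457
```

Run:
```python
from h import *; from station import arm
plan(arm.get_state(),[(.412,.192,.016,-11.4),(.599,.306,.13,-11.4)])
```

```text
p [412.3 192.6  17.4] jaw 168.6 F [-1.9 -0.1  6. ] w 45.7 t 9.23 xax [ 0.001  0.001 -1.   ] q [ 0.87  0.28 -0.73  0.   -0.56 -1.07]
(0.412, 0.192, 0.016, -11.4) dx 1.4 dy 0.7 dz 0.2 mm twist 0.0
(0.599, 0.306, 0.13, -11.4) dx -112.2 dy -148.1 dz -160.8 mm twist 0.0
```

Gripped (45.7 mm). Lifting and carrying it over the box.

Request:
{"method": "jog_arm", "body": {
  "motion": [
    {"dx": -0.03,"dy": 0,"dz": 0,"twist": 0},
    {"dx": -0.07,"dy": 0,"dz": 0,"twist": 0},
    {"dx": -0.11,"dy": 0,"dz": 0,"twist": 0},
    {"dx": -0.113,"dy": -0.02,"dz": -0.02,"twist": 0},
    {"dx": -0.113,"dy": -0.148,"dz": -0.161,"twist": 0},
    {"dx": -0.113,"dy": -0.148,"dz": -0.161,"twist": 0},
    {"dx": -0.113,"dy": -0.148,"dz": -0.161,"twist": 0},
    {"dx": -0.113,"dy": -0.148,"dz": -0.161,"twist": 0},
    {"dx": -0.113,"dy": -0.148,"dz": -0.161,"twist": 0},
    {"dx": -0.113,"dy": -0.148,"dz": -0.161,"twist": 0},
    {"dx": -0.113,"dy": -0.148,"dz": -0.161,"twist": 0},
    {"dx": -0.113,"dy": -0.148,"dz": -0.161,"twist": 0},
    {"dx": -0.113,"dy": -0.148,"dz": -0.161,"twist": 0}
  ]
}}

```text
t: 10.32
eef_pos: [0.598, 0.305, 0.1297]
ee_rot: [0.576, 1.57, -2.764]
force: [0.6, -0.6, -0.2]
width: 0.0456
```

Run:
```python
from h import *; from station import arm
plan(arm.get_state(),[(.599,.306,.035,-11.4),(.599,.306,.0225,-11.4)])
m=arm.camera_model('wrist')
f=arm.grab_frame('wrist')[:,:,::-1]
cv2.imwrite('pics/w5.png',f)
```

```text
p [598.  305.  129.7] jaw 168.6 F [ 0.6 -0.6 -0.2] w 45.6 t 10.32 xax [-0. -0. -1.] q [ 0.76  0.43 -0.13 -0.   -1.01 -0.96]
(0.599, 0.306, 0.035, -11.4) dx 94.7 dy -1.2 dz -0.8 mm twist 0.0
(0.599, 0.306, 0.0225, -11.4) dx 107.2 dy -1.2 dz -0.8 mm twist 0.0
```

View pics/w5.png

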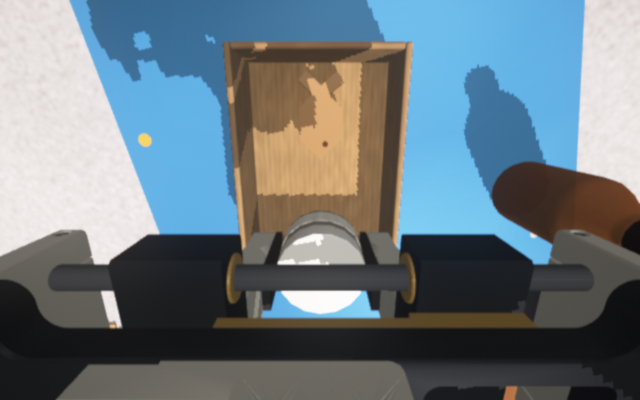

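Run:
```python
from h import *; from station import arm
m=arm.camera_model('wrist')
P=ray(m,[(224,43),(412,42.5),(322,314)],.06); print(P, np.linalg.norm(P[1]-P[0]))
mid=P[:2].mean(0)[:2]; d=P[0]-P[1]; ang=np.degrees(np.arctan2(d[1],d[0]));print('v ang',ang)
a=np.radians(ang+90);u=np.array([np.cos(a),np.sin(a)]);c=mid+.085*u;print('centre',c)
print((P[2,:2]-c)@u)
for uu in (-.085,.085):
  for vv in (-.065,.065): print(proj(m,np.r_[c+uu*u+vv*np.array([u[1],-u[0]]),.06]))
im=cv2.imread('pics/w5.png')[20:280,200:430]
cv2.imwrite('pics/w5c.png',cv2.resize(im,None,fx=2.3,fy=2.3,interpolation=cv2.INTER_CUBIC))
```

```text
[[0.63741573 0.17178125 0.06      ]
 [0.51284088 0.19660148 0.06      ]
 [0.61505673 0.39718166 0.06      ]] 0.1270233799183296
v ang -11.268028280890988
centre [0.59173721 0.26755289]
0.1316866357842982
[[414.20299794  42.49414096]]
[[221.79747371  43.00585778]]
[[396.14310661 266.95993773]]
[[241.90163914 267.35067186]]
```

View pics/w5c.png

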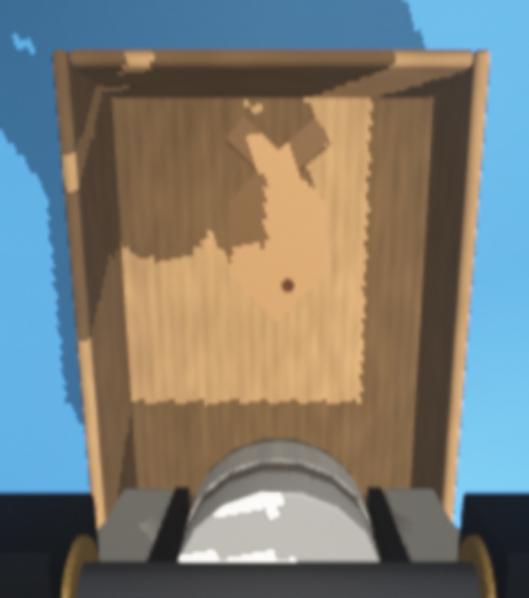

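Request:
{"method": "jog_arm", "body": {
  "motion": [
    {"dx": 0.02,"dy": -0.001,"dz": -0.001,"twist": 0},
    {"dx": 0.05,"dy": -0.001,"dz": -0.001,"twist": 0},
    {"dx": 0.08,"dy": -0.001,"dz": -0.001,"twist": 0},
    {"dx": 0.092,"dy": -0.001,"dz": -0.001,"twist": 0},
    {"dx": 0.098,"dy": -0.001,"dz": -0.001,"twist": 0},
    {"dx": 0.103,"dy": -0.001,"dz": -0.001,"twist": 0},
    {"dx": 0.106,"dy": -0.001,"dz": -0.001,"twist": 0},
    {"dx": 0.106,"dy": -0.001,"dz": -0.001,"twist": 0},
    {"dx": 0.106,"dy": -0.001,"dz": -0.001,"twist": 0}
  ]
}}

```text
t: 11.12
eef_pos: [0.6007, 0.3067, 0.0248]
ee_rot: [-2.287, 1.569, 0.657]
force: [-0.4, 0.8, -0.6]
width: 0.0456
```

Request:
{"method": "jog_arm", "body": {
  "motion": [
    {"dx": 0.001,"dy": 0,"dz": 0,"twist": 0},
    {"dx": 0.002,"dy": 0,"dz": 0,"twist": 0},
    {"dx": 0.0025,"dy": 0,"dz": 0,"twist": 0},
    {"dx": 0.0025,"dy": 0,"dz": 0,"twist": 0},
    {"dx": 0.0025,"dy": 0,"dz": 0,"twist": 0}
  ]
}}

```text
t: 11.53
eef_pos: [0.6006, 0.3067, 0.0225]
ee_rot: [-2.377, 1.569, 0.567]
force: [-2.2, -1.2, 5.9]
width: 0.0457
```

Contact (5.9 N upward). Releasing gently and lifting.

Request:
{"method": "jog_arm", "body": {
  "motion": [
    {"dx": 0,"dy": 0,"dz": 0,"twist": 0},
    {"dx": 0,"dy": 0,"dz": 0,"twist": 0},
    {"dx": 0,"dy": 0,"dz": 0,"twist": 0},
    {"dx": 0,"dy": 0,"dz": 0,"twist": 0},
    {"dx": -0.02,"dy": 0,"dz": 0,"twist": 0},
    {"dx": -0.05,"dy": 0,"dz": 0,"twist": 0},
    {"dx": -0.09,"dy": 0,"dz": 0,"twist": 0},
    {"dx": -0.13,"dy": 0,"dz": 0,"twist": 0},
    {"dx": -0.15,"dy": 0,"dz": 0,"twist": 0},
    {"dx": -0.15,"dy": 0,"dz": 0,"twist": 0},
    {"dx": -0.15,"dy": 0,"dz": 0,"twist": 0}
  ],
  "gripper": 0.062
}}

```text
t: 12.45
eef_pos: [0.6007, 0.3068, 0.173]
ee_rot: [-2.167, 1.567, 0.776]
force: [-0.5, -0.4, -1.7]
width: 0.0619
```

Run:
```python
from h import *; from station import arm
plan(arm.get_state(),[(.63,.003,.17,-11.6)])
f=arm.grab_frame('wrist')[:,:,::-1]
cv2.imwrite('pics/w6.png',f)
f=arm.grab_frame('top')[:,:,::-1]
cv2.imwrite('pics/top6.png',f)
```

```text
p [600.7 306.8 173. ] jaw 168.6 F [-0.5 -0.4 -1.7] w 61.9 t 12.45 xax [ 0.002  0.002 -1.   ] q [ 0.76  0.4  -0.08 -0.   -1.09 -0.96]
(0.63, 0.003, 0.17, -11.6) dx 2.3 dy 292.1 dz -88.7 mm twist 0.2
```

View pics/w6.png

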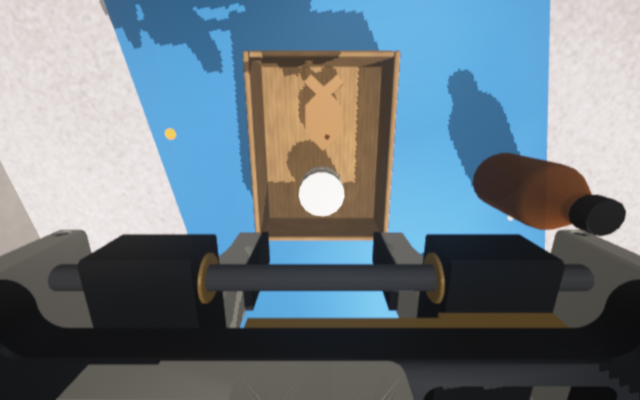

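The jar stands upright at (321,193), clear of the fish (322,110). All four box rim corners are visible, so I measure the box from here.

Run:
```python
import cv2
im=cv2.imread('pics/w6.png')[40:250,225:420]
cv2.imwrite('pics/w6c.png',cv2.resize(im,None,fx=2.8,fy=2.8,interpolation=cv2.INTER_CUBIC))
```

```text
(no output)
```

View pics/w6c.png

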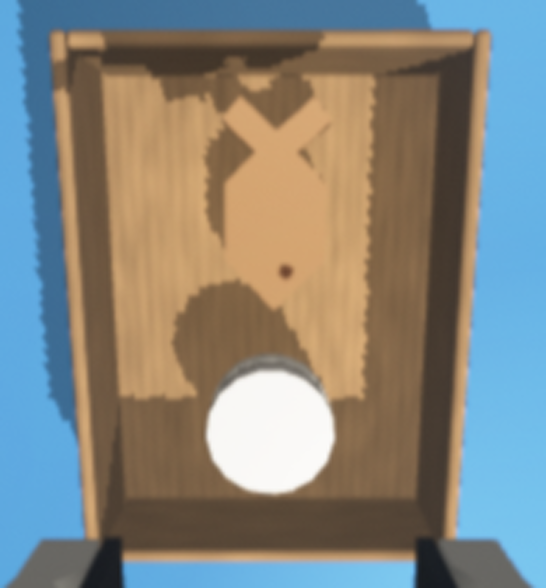

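Run:
```python
from h import *; from station import arm
m=arm.camera_model('wrist'); print(m['eye'])
uv=np.array([(242.9,51.4),(400,51.4),(386.8,239.6),(256.3,239.6)])
for z in (.06,.055,.05):
  P=ray(m,uv,z)[:,:2]; n=lambda a,b:round(np.linalg.norm(P[a]-P[b])*1e3,1)
  print(z,n(0,1),n(1,2),n(2,3),n(3,0),'c',P.mean(0)*1e3)
  d=(P[3]+P[2]-P[0]-P[1]);print(np.degrees(np.arctan2(d[1],d[0])))
# refined: top camera same corners from old image
mt=arm.camera_model('top')
c=np.array([.5912,.2655]);a=np.radians(78.6);u=np.array([np.cos(a),np.sin(a)]);v=np.array([u[1],-u[0]])
im=cv2.imread('pics/top6.png')
o=cv2.resize(im[145:215,195:275],None,fx=8,fy=8,interpolation=cv2.INTER_CUBIC)
for cc,col in ((c,(0,255,0)),(np.array([.5895,.2625]),(0,0,255))):
  q=proj(mt,[np.r_[cc+i*.085*u+j*.065*v,.06] for i,j in((1,1),(1,-1),(-1,-1),(-1,1))]); print(q)
  cv2.polylines(o,[((q-[194.5,144.5])*8-.5).astype(np.int32)],True,col,1)
cv2.imwrite('pics/t6c.png',o)
```

```text
[0.58418622 0.23058786 0.3169927 ]
0.06 126.9 165.4 126.6 165.3 c [589.76343486 264.33302335]
78.64564692681029
0.055 129.4 168.6 129.0 168.5 c [589.87194413 264.98956274]
78.6456469268103
0.05 131.8 171.8 131.5 171.7 c [589.9804534  265.64610213]
78.64564692681029
[[210.26095898 152.36345617]
 [199.9425083  193.15898237]
 [254.18392117 204.98770835]
 [263.92761955 163.94184631]]
[[211.20829557 152.91919965]
 [200.89895535 193.72706423]
 [255.15129855 205.55922971]
 [264.88565304 164.50091804]]
```

View pics/t6c.png

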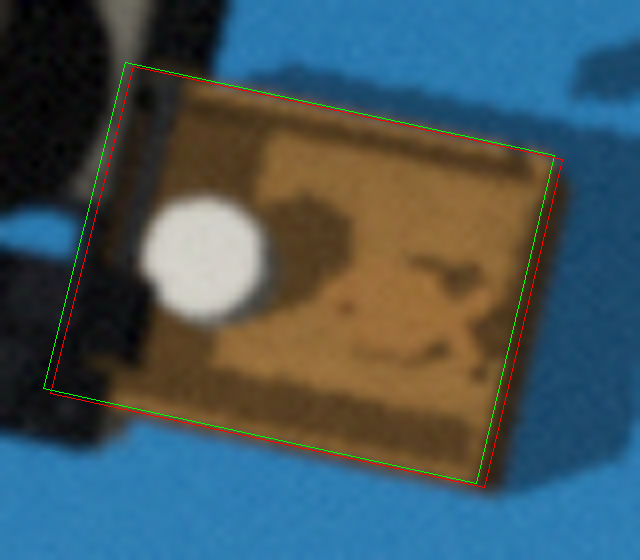

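Request:
{"method": "jog_arm", "body": {
  "motion": [
    {"dx": 0.0,"dy": 0.292,"dz": -0.089,"twist": 0},
    {"dx": 0.0,"dy": 0.292,"dz": -0.089,"twist": 0},
    {"dx": 0.0,"dy": 0.292,"dz": -0.089,"twist": 0},
    {"dx": 0.0,"dy": 0.292,"dz": -0.089,"twist": 0},
    {"dx": 0.0,"dy": 0.292,"dz": -0.089,"twist": 0},
    {"dx": 0.0,"dy": 0.292,"dz": -0.089,"twist": 0},
    {"dx": 0.0,"dy": 0.292,"dz": -0.089,"twist": 0},
    {"dx": 0.0,"dy": 0.292,"dz": -0.089,"twist": 0},
    {"dx": 0.0,"dy": 0.292,"dz": -0.089,"twist": 0},
    {"dx": 0.0,"dy": 0.292,"dz": -0.089,"twist": 0},
    {"dx": 0.0,"dy": 0.292,"dz": -0.089,"twist": 0}
  ],
  "gripper": 0.05
}}

```text
t: 13.47
eef_pos: [0.6294, 0.0027, 0.17]
ee_rot: [0.405, 1.569, -2.935]
force: [1.4, 0.1, -0.1]
width: 0.0498
```

Run:
```python
from h import *; from station import arm
plan(arm.get_state(),[(.63,.003,.17,-11.6)])
m=arm.camera_model('wrist')
f=arm.grab_frame('wrist')[:,:,::-1]
cv2.imwrite('pics/w7.png',f)
print(proj(m,(.63,.003,.054)))
```

```text
p [629.4   2.7 170. ] jaw 168.6 F [ 1.4  0.1 -0.1] w 49.8 t 13.47 xax [-0.002 -0.    -1.   ] q [ 0.31  0.33 -0.18 -0.   -1.05 -0.51]
(0.63, 0.003, 0.17, -11.6) dx 0.0 dy -0.4 dz -0.5 mm twist 0.2
[[319.43288621 198.76192442]]
```

View pics/w7.png

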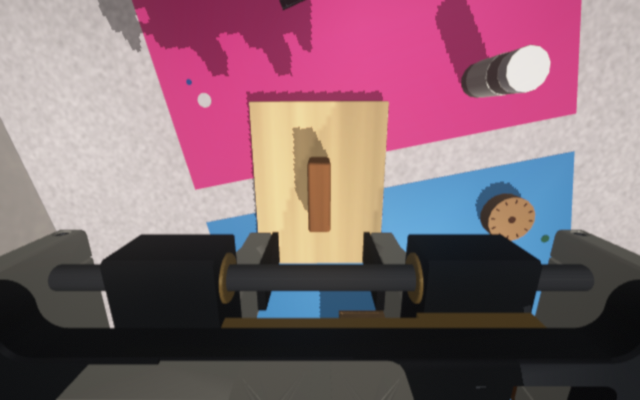

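Run:
```python
from h import *; from station import arm
m=arm.camera_model('wrist')
im=cv2.imread('pics/w7.png'); hsv=cv2.cvtColor(im,cv2.COLOR_BGR2HSV)
k=((hsv[...,0]<14)&(hsv[...,1]>130)).astype(np.uint8); r=np.zeros_like(k); r[150:236,295:345]=k[150:236,295:345]
cs,_=cv2.findContours(r,cv2.RETR_EXTERNAL,cv2.CHAIN_APPROX_NONE);c=max(cs,key=cv2.contourArea);print(cv2.boundingRect(c),cv2.minAreaRect(c))
cv2.imwrite('pics/w7c.png',cv2.resize(im[90:270,240:400],None,fx=3.3,fy=3.3,interpolation=cv2.INTER_CUBIC))
```

```text
(308, 158, 22, 73) ((318.5, 194.0), (72.0, 21.0), 90.0)
```

View pics/w7c.png

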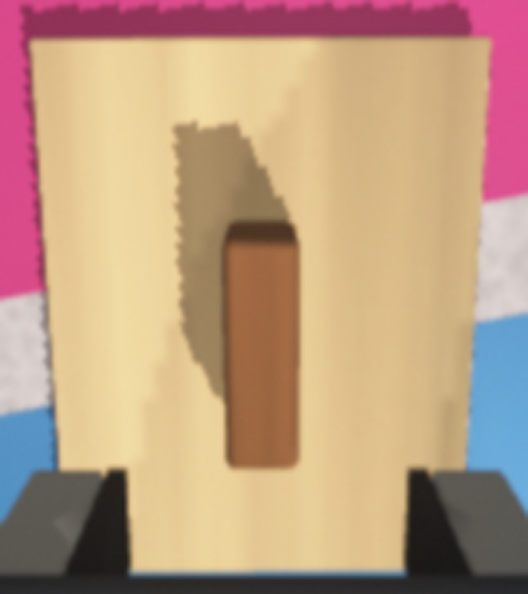

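Run:
```python
from h import *; from station import arm
m=arm.camera_model('wrist')
print(ray(m,[(319.2,197.4)],.054), ray(m,[(319.2,197.4)],.049))
P=ray(m,[(248.5,101.2),(388.8,101.2)],.014);print(P,np.linalg.norm(P[0]-P[1]),np.degrees(np.arctan2(*(P[0]-P[1])[1::-1])))
plan(arm.get_state(),[(.63,.004,.030,-11.6)])
```

```text
[[0.63012659 0.00221753 0.054     ]] [[0.63042858 0.00363175 0.049     ]]
[[ 0.68175013 -0.09813908  0.014     ]
 [ 0.54471621 -0.0705686   0.014     ]] 0.1397799245112779 -11.375729714339775
p [629.5   3.2 170.3] jaw 168.7 F [-0.1 -0.5 -0. ] w 49.8 t 13.52 xax [-0.001 -0.    -1.   ] q [ 0.31  0.33 -0.18 -0.   -1.05 -0.51]
(0.63, 0.004, 0.03, -11.6) dx 140.3 dy -0.9 dz -0.5 mm twist 0.3
```

Request:
{"method": "jog_arm", "body": {
  "motion": [
    {"dx": 0.03,"dy": 0.0,"dz": -0.0005,"twist": 0},
    {"dx": 0.07,"dy": 0.0,"dz": -0.0005,"twist": 0},
    {"dx": 0.11,"dy": 0.0,"dz": -0.0005,"twist": 0},
    {"dx": 0.13,"dy": 0.0,"dz": -0.0005,"twist": 0},
    {"dx": 0.139,"dy": 0.0,"dz": -0.0005,"twist": 0},
    {"dx": 0.139,"dy": 0.0,"dz": -0.0005,"twist": 0},
    {"dx": 0.139,"dy": 0.0,"dz": -0.0005,"twist": 0}
  ]
}}

```text
t: 14.1
eef_pos: [0.6309, 0.0032, 0.0327]
ee_rot: [2.656, 1.57, -0.682]
force: [-0.0, 0.9, 1.2]
width: 0.0501
```

Request:
{"method": "jog_arm", "body": {
  "motion": [
    {"dx": 0,"dy": 0,"dz": 0,"twist": 0},
    {"dx": 0,"dy": 0,"dz": 0,"twist": 0},
    {"dx": 0,"dy": 0,"dz": 0,"twist": 0},
    {"dx": 0,"dy": 0,"dz": 0,"twist": 0},
    {"dx": 0,"dy": 0,"dz": 0,"twist": 0},
    {"dx": 0,"dy": 0,"dz": 0,"twist": 0}
  ],
  "gripper": 0.01,
  "newtons": 35
}}

```text
t: 14.6
eef_pos: [0.6306, 0.0024, 0.0329]
ee_rot: [-2.732, 1.57, 0.211]
force: [-0.7, 0.5, 4.5]
width: 0.0221
```

Run:
```python
from h import *; from station import arm
plan(arm.get_state(),[])
```

```text
p [630.6   2.4  32.9] jaw 168.6 F [-0.7  0.5  4.5] w 22.1 t 14.6 xax [ 0.001  0.    -1.   ] q [ 0.31  0.48 -0.32  0.   -0.77 -0.51]
```

Request:
{"method": "jog_arm", "body": {
  "motion": [
    {"dx": -0.02,"dy": 0,"dz": 0,"twist": 0},
    {"dx": -0.05,"dy": 0,"dz": 0,"twist": 0},
    {"dx": -0.08,"dy": 0,"dz": 0,"twist": 0},
    {"dx": -0.1,"dy": 0,"dz": 0,"twist": 0},
    {"dx": -0.1,"dy": 0,"dz": 0,"twist": 0},
    {"dx": -0.1,"dy": 0,"dz": 0,"twist": 0}
  ]
}}

```text
t: 15.1
eef_pos: [0.6307, 0.0025, 0.1333]
ee_rot: [-2.549, 1.568, 0.394]
force: [0.0, 0.2, -1.6]
width: 0.0216
```

Run:
```python
from h import *; from station import arm
plan(arm.get_state(),[(.5898,.2646,.13,-11.4)])
```

```text
p [630.7   2.5 133.3] jaw 168.6 F [ 0.   0.2 -1.6] w 21.6 t 15.1 xax [ 0.002  0.001 -1.   ] q [ 0.31  0.37 -0.23 -0.   -0.97 -0.51]
(0.5898, 0.2646, 0.13, -11.4) dx 3.4 dy -248.8 dz 91.9 mm twist 0.0
```

Request:
{"method": "jog_arm", "body": {
  "motion": [
    {"dx": 0.0,"dy": -0.024,"dz": 0.009,"twist": 0},
    {"dx": 0.0,"dy": -0.054,"dz": 0.02,"twist": 0},
    {"dx": 0.0,"dy": -0.084,"dz": 0.031,"twist": 0},
    {"dx": 0.0,"dy": -0.114,"dz": 0.042,"twist": 0},
    {"dx": 0.0,"dy": -0.144,"dz": 0.053,"twist": 0},
    {"dx": 0.0,"dy": -0.174,"dz": 0.064,"twist": 0},
    {"dx": 0.0,"dy": -0.204,"dz": 0.075,"twist": 0},
    {"dx": 0.0,"dy": -0.23,"dz": 0.085,"twist": 0},
    {"dx": 0.0,"dy": -0.245,"dz": 0.0905,"twist": 0},
    {"dx": 0.0,"dy": -0.249,"dz": 0.092,"twist": 0},
    {"dx": 0.0,"dy": -0.249,"dz": 0.092,"twist": 0},
    {"dx": 0.0,"dy": -0.249,"dz": 0.092,"twist": 0}
  ]
}}

```text
t: 16.1
eef_pos: [0.5887, 0.2637, 0.131]
ee_rot: [0.85, 1.569, -2.49]
force: [0.4, -0.1, -1.8]
width: 0.0219
```

Run:
```python
from h import *; from station import arm
plan(arm.get_state(),[(.5898,.2646,.095,-11.4)])
for n in ('wrist','scene'):
  cv2.imwrite(f'pics/{n}8.png',arm.grab_frame(n)[:,:,::-1])
im=cv2.imread('pics/scene8.png');cv2.imwrite('pics/scene8c.png',cv2.resize(im[90:250,290:480],None,fx=3.6,fy=3.6,interpolation=cv2.INTER_CUBIC))
```

```text
p [588.7 263.7 131. ] jaw 168.6 F [ 0.4 -0.1 -1.8] w 21.9 t 16.1 xax [-0.002 -0.001 -1.   ] q [ 0.72  0.39 -0.19 -0.   -0.99 -0.92]
(0.5898, 0.2646, 0.095, -11.4) dx 36.0 dy -1.1 dz -0.9 mm twist 0.0
```

View pics/wrist8.png

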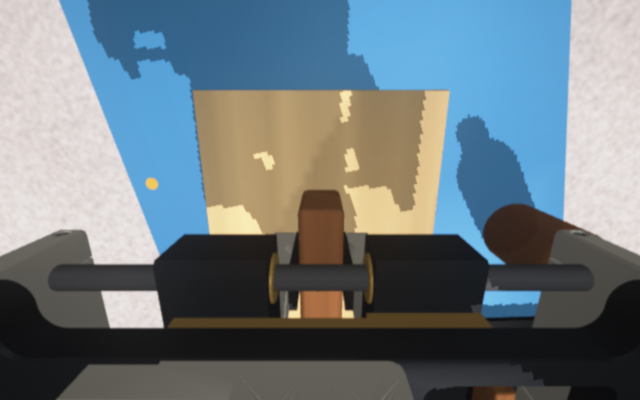

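View pics/scene8c.png

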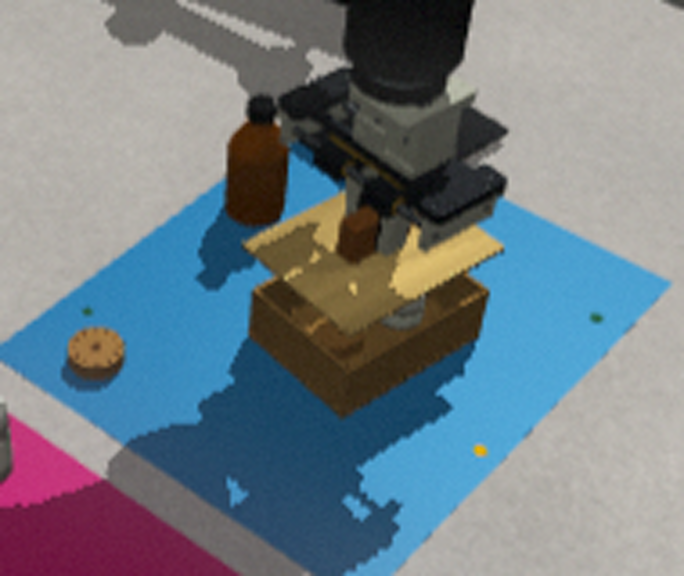

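Run:
```python
from h import *; from station import arm
m=arm.camera_model('wrist')
for z in(.112,.108):
  P=ray(m,[(193.2,90.3),(449.3,90.3)],z);print(np.linalg.norm(P[0]-P[1]))
  d=(P[0]-P[1])[:2]; a=np.arctan2(d[1],d[0]); u=np.array([-np.sin(a),np.cos(a)]); print(np.degrees(a),P.mean(0)[:2]+.09*u)
```

```text
0.13870609532023645
-11.485663978034388 [0.58855299 0.26413935]
0.14204081116391667
-11.485663978034392 [0.58848034 0.26385196]
```

Request:
{"method": "jog_arm", "body": {
  "motion": [
    {"dx": 0.01,"dy": -0.001,"dz": -0.001,"twist": 0},
    {"dx": 0.02,"dy": -0.001,"dz": -0.001,"twist": 0},
    {"dx": 0.028,"dy": -0.001,"dz": -0.001,"twist": 0},
    {"dx": 0.034,"dy": -0.001,"dz": -0.001,"twist": 0},
    {"dx": 0.034,"dy": -0.001,"dz": -0.001,"twist": 0},
    {"dx": 0.034,"dy": -0.001,"dz": -0.001,"twist": 0}
  ]
}}

```text
t: 16.7
eef_pos: [0.5901, 0.2651, 0.0973]
ee_rot: [0.979, 1.569, -2.361]
force: [0.1, -0.3, -0.9]
width: 0.0216
```

Run:
```python
from h import *; from station import arm
plan(arm.get_state(),[(.5898,.2646,.085,-11.4)])
for n in ('top','scene'):
  cv2.imwrite(f'pics/{n}9.png',arm.grab_frame(n)[:,:,::-1])
im=cv2.imread('pics/scene9.png');cv2.imwrite('pics/scene9c.png',cv2.resize(im[90:250,290:480],None,fx=3.6,fy=3.6,interpolation=cv2.INTER_CUBIC))
```

```text
p [590.1 265.1  97.3] jaw 168.6 F [ 0.1 -0.3 -0.9] w 21.6 t 16.7 xax [-0.001 -0.001 -1.   ] q [ 0.72  0.43 -0.22  0.   -0.92 -0.92]
(0.5898, 0.2646, 0.085, -11.4) dx 12.3 dy 0.5 dz 0.2 mm twist 0.0
```

View pics/scene9c.png

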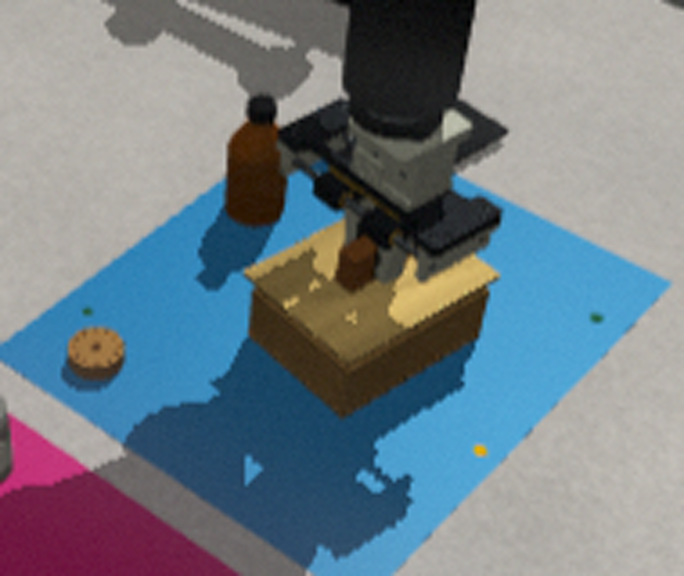

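Lid is aligned with the box (overhang looks even). Lowering in small steps to the seated height (TCP about 85 mm).

Request:
{"method": "jog_arm", "body": {
  "motion": [
    {"dx": 0.003,"dy": 0,"dz": 0,"twist": 0},
    {"dx": 0.006,"dy": 0,"dz": 0,"twist": 0},
    {"dx": 0.008,"dy": 0,"dz": 0,"twist": 0},
    {"dx": 0.009,"dy": 0,"dz": 0,"twist": 0},
    {"dx": 0.009,"dy": 0,"dz": 0,"twist": 0},
    {"dx": 0.009,"dy": 0,"dz": 0,"twist": 0}
  ]
}}

```text
t: 17.3
eef_pos: [0.5903, 0.2654, 0.089]
ee_rot: [1.216, 1.571, -2.123]
force: [0.1, 0.4, -1.0]
width: 0.0216
```

No contact force, and the rim is already 4 mm inside the box. Continuing.

Request:
{"method": "jog_arm", "body": {
  "motion": [
    {"dx": 0.001,"dy": 0,"dz": 0,"twist": 0},
    {"dx": 0.002,"dy": 0,"dz": 0,"twist": 0},
    {"dx": 0.003,"dy": 0,"dz": 0,"twist": 0},
    {"dx": 0.0038,"dy": 0,"dz": 0,"twist": 0},
    {"dx": 0.0038,"dy": 0,"dz": 0,"twist": 0},
    {"dx": 0.0038,"dy": 0,"dz": 0,"twist": 0}
  ]
}}

```text
t: 17.8
eef_pos: [0.5903, 0.2654, 0.0852]
ee_rot: [1.227, 1.571, -2.113]
force: [0.6, 0.1, -1.5]
width: 0.0215
```

Request:
{"method": "jog_arm", "body": {
  "motion": [
    {"dx": 0.0005,"dy": 0,"dz": 0,"twist": 0},
    {"dx": 0.0008,"dy": 0,"dz": 0,"twist": 0},
    {"dx": 0.0008,"dy": 0,"dz": 0,"twist": 0},
    {"dx": 0.0008,"dy": 0,"dz": 0,"twist": 0}
  ]
}}

```text
t: 18.13
eef_pos: [0.5904, 0.2654, 0.0849]
ee_rot: [-2.535, 1.57, 0.408]
force: [-1.2, -1.4, 3.3]
width: 0.0217
```

Contact at 84.9 mm, which is exactly the seated height. Releasing and lifting.

Request:
{"method": "jog_arm", "body": {
  "motion": [
    {"dx": 0,"dy": 0,"dz": 0,"twist": 0},
    {"dx": 0,"dy": 0,"dz": 0,"twist": 0},
    {"dx": 0,"dy": 0,"dz": 0,"twist": 0},
    {"dx": 0,"dy": 0,"dz": 0,"twist": 0},
    {"dx": 0,"dy": 0,"dz": 0,"twist": 0},
    {"dx": -0.02,"dy": 0,"dz": 0,"twist": 0},
    {"dx": -0.06,"dy": 0,"dz": 0,"twist": 0},
    {"dx": -0.09,"dy": 0,"dz": 0,"twist": 0},
    {"dx": -0.09,"dy": 0,"dz": 0,"twist": 0},
    {"dx": -0.09,"dy": 0,"dz": 0,"twist": 0}
  ],
  "gripper": 0.05
}}

```text
t: 18.97
eef_pos: [0.5914, 0.2662, 0.1771]
ee_rot: [-2.268, 1.566, 0.675]
force: [0.2, 0.1, -0.8]
width: 0.0497
```

Run:
```python
from h import *; from station import arm
plan(arm.get_state(),[(.4285,.078,.17,-11.4)])
for n in ('scene','wrist'):
  cv2.imwrite(f'pics/{n}10.png',arm.grab_frame(n)[:,:,::-1])
im=cv2.imread('pics/scene10.png');cv2.imwrite('pics/scene10c.png',cv2.resize(im[90:250,290:480],None,fx=3.6,fy=3.6,interpolation=cv2.INTER_CUBIC))
```

```text
p [591.4 266.2 177.1] jaw 168.6 F [ 0.2  0.1 -0.8] w 49.7 t 18.97 xax [ 0.004  0.003 -1.   ] q [ 0.72  0.35 -0.14  0.   -1.07 -0.92]
(0.4285, 0.078, 0.17, -11.4) dx 5.9 dy 216.6 dz 122.6 mm twist 0.0
```

View pics/scene10c.png

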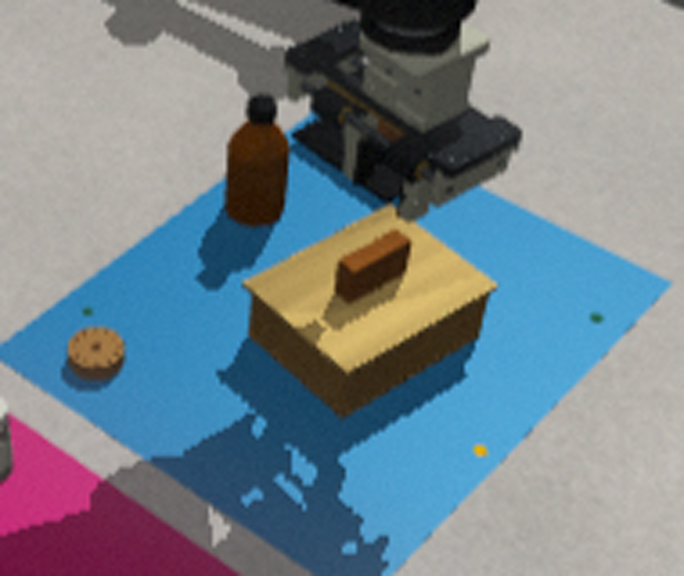

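View pics/wrist10.png

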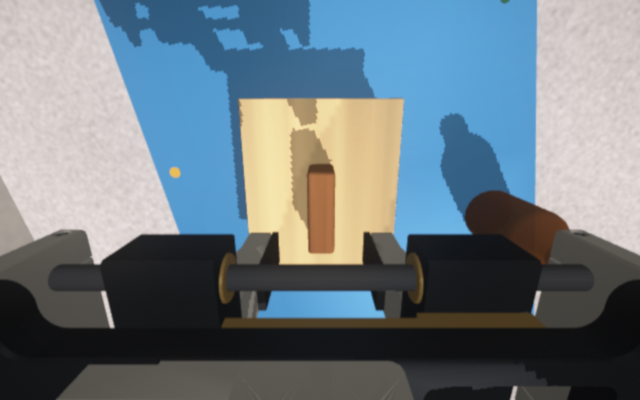

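The lid sits level and even on the rim in both views. Next is the disc: (293,234) in top0 is the only round clock blank with hour marks, and the wrist views confirm it.

Request:
{"method": "jog_arm", "body": {
  "motion": [
    {"dx": 0.0,"dy": 0.216,"dz": 0.122,"twist": -22},
    {"dx": 0.0,"dy": 0.216,"dz": 0.122,"twist": -22},
    {"dx": 0.0,"dy": 0.216,"dz": 0.122,"twist": -22},
    {"dx": 0.0,"dy": 0.216,"dz": 0.122,"twist": -22},
    {"dx": 0.0,"dy": 0.216,"dz": 0.122,"twist": -22},
    {"dx": 0.0,"dy": 0.216,"dz": 0.122,"twist": -22},
    {"dx": 0.0,"dy": 0.216,"dz": 0.122,"twist": -22},
    {"dx": 0.01,"dy": 0.216,"dz": 0.122,"twist": -22},
    {"dx": 0.01,"dy": 0.216,"dz": 0.122,"twist": -22},
    {"dx": 0.01,"dy": 0.216,"dz": 0.122,"twist": -22}
  ],
  "gripper": 0.075
}}

```text
t: 19.9
eef_pos: [0.4276, 0.0772, 0.1637]
ee_rot: [0.404, 1.568, -2.552]
force: [-0.2, -1.3, 0.0]
width: 0.0752
```

Run:
```python
from h import *; from station import arm
plan(arm.get_state(),[(.4285,.078,.0135,10.5)])
m=arm.camera_model('wrist')
cv2.imwrite(f'pics/w11.png',arm.grab_frame('wrist')[:,:,::-1])
print(proj(m,(.4285,.078,.018)))
```

```text
p [427.6  77.2 163.7] jaw -169.4 F [-0.2 -1.3  0. ] w 75.2 t 19.9 xax [-0.002 -0.001 -1.   ] q [ 0.64  0.02 -0.6  -0.   -0.95 -0.45]
(0.4285, 0.078, 0.0135, 10.5) dx 150.2 dy -0.7 dz -1.4 mm twist 0.1
[[318.80757171 190.79586422]]
```

View pics/w11.png

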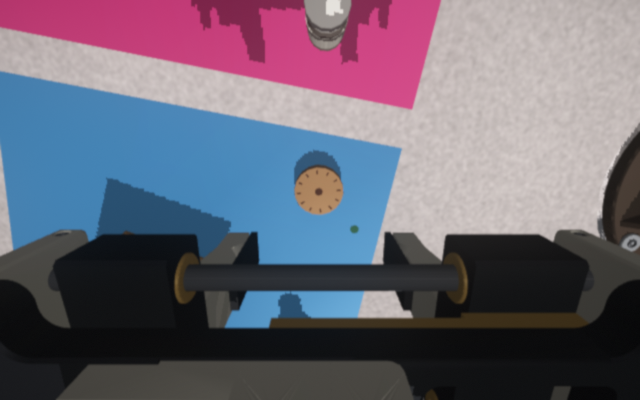

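The disc's centre mark is at (319,191), matching the prediction (318.8,190.8).

Request:
{"method": "jog_arm", "body": {
  "motion": [
    {"dx": 0.03,"dy": -0.001,"dz": -0.001,"twist": 0},
    {"dx": 0.07,"dy": -0.001,"dz": -0.001,"twist": 0},
    {"dx": 0.11,"dy": -0.001,"dz": -0.001,"twist": 0},
    {"dx": 0.135,"dy": -0.001,"dz": -0.001,"twist": 0},
    {"dx": 0.145,"dy": -0.001,"dz": -0.001,"twist": 0},
    {"dx": 0.149,"dy": -0.001,"dz": -0.001,"twist": 0},
    {"dx": 0.149,"dy": -0.001,"dz": -0.001,"twist": 0},
    {"dx": 0.149,"dy": -0.001,"dz": -0.001,"twist": 0}
  ]
}}

```text
t: 20.62
eef_pos: [0.4295, 0.0793, 0.0158]
ee_rot: [2.446, 1.571, -0.509]
force: [0.2, 0.8, 0.6]
width: 0.0749
```

Request:
{"method": "jog_arm", "body": {
  "motion": [
    {"dx": 0,"dy": 0,"dz": 0,"twist": 0},
    {"dx": 0,"dy": 0,"dz": 0,"twist": 0},
    {"dx": 0,"dy": 0,"dz": 0,"twist": 0},
    {"dx": 0,"dy": 0,"dz": 0,"twist": 0},
    {"dx": 0,"dy": 0,"dz": 0,"twist": 0},
    {"dx": 0,"dy": 0,"dz": 0,"twist": 0}
  ],
  "gripper": 0.035,
  "newtons": 15
}}

```text
t: 21.12
eef_pos: [0.4293, 0.0791, 0.016]
ee_rot: [-2.77, 1.57, 0.558]
force: [-2.4, 0.5, 6.8]
width: 0.0515
```

Run:
```python
from h import *; from station import arm
plan(arm.get_state(),[(.573,-.230,.13,10.5)])
```

```text
p [429.3  79.1  16. ] jaw -169.4 F [-2.4  0.5  6.8] w 51.5 t 21.12 xax [ 0.001  0.001 -1.   ] q [ 0.64  0.26 -0.77  0.   -0.54 -0.45]
(0.573, -0.23, 0.13, 10.5) dx -114.0 dy 330.2 dz -84.3 mm twist 0.1
```

Request:
{"method": "jog_arm", "body": {
  "motion": [
    {"dx": -0.03,"dy": 0,"dz": 0,"twist": 0},
    {"dx": -0.07,"dy": 0,"dz": 0,"twist": 0},
    {"dx": -0.11,"dy": 0,"dz": 0,"twist": 0},
    {"dx": -0.115,"dy": 0.03,"dz": -0.008,"twist": 0},
    {"dx": -0.115,"dy": 0.33,"dz": -0.084,"twist": 0},
    {"dx": -0.115,"dy": 0.33,"dz": -0.084,"twist": 0},
    {"dx": -0.115,"dy": 0.33,"dz": -0.084,"twist": 0},
    {"dx": -0.115,"dy": 0.33,"dz": -0.084,"twist": 0},
    {"dx": -0.115,"dy": 0.33,"dz": -0.084,"twist": 0},
    {"dx": -0.115,"dy": 0.33,"dz": -0.084,"twist": 0},
    {"dx": -0.115,"dy": 0.33,"dz": -0.084,"twist": 0},
    {"dx": -0.115,"dy": 0.33,"dz": -0.084,"twist": 0},
    {"dx": -0.115,"dy": 0.33,"dz": -0.084,"twist": 0},
    {"dx": -0.115,"dy": 0.33,"dz": -0.084,"twist": 0},
    {"dx": -0.115,"dy": 0.33,"dz": -0.084,"twist": 0}
  ]
}}

```text
t: 22.37
eef_pos: [0.5717, -0.2298, 0.13]
ee_rot: [-0.507, 1.57, 2.82]
force: [0.4, 0.1, 0.6]
width: 0.0514
```

Run:
```python
from h import *; from station import arm
plan(arm.get_state(),[(.573,-.230,.022,10.5)])
m=arm.camera_model('wrist')
cv2.imwrite(f'pics/w12.png',arm.grab_frame('wrist')[:,:,::-1])
c=np.array([.5803,-.2673]);a=np.radians(100.5);u=np.array([np.cos(a),np.sin(a)]);v=np.array([u[1],-u[0]])
for i,j in((1,1),(1,-1),(-1,-1),(-1,1)): print(proj(m,np.r_[c+i*.085*u+j*.065*v,.025]))
```

```text
p [ 571.7 -229.8  130. ] jaw -169.4 F [0.4 0.1 0.6] w 51.4 t 22.37 xax [-0.001  0.    -1.   ] q [-0.07  0.35 -0.26 -0.   -0.96  0.25]
(0.573, -0.23, 0.022, 10.5) dx 108.0 dy 0.5 dz -1.3 mm twist 0.1
[[250.4473892 247.7579679]]
[[386.03015627 247.81837593]]
[[400.05270488  52.24122134]]
[[235.7798295   52.06361244]]
```

View pics/w12.png

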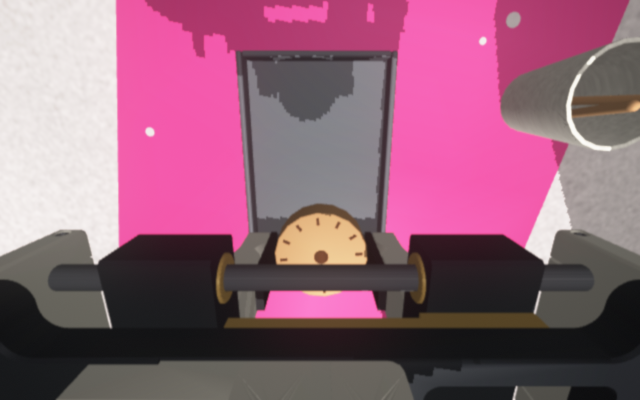

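Request:
{"method": "jog_arm", "body": {
  "motion": [
    {"dx": 0.03,"dy": 0,"dz": -0.001,"twist": 0},
    {"dx": 0.06,"dy": 0,"dz": -0.001,"twist": 0},
    {"dx": 0.085,"dy": 0,"dz": -0.001,"twist": 0},
    {"dx": 0.097,"dy": 0,"dz": -0.001,"twist": 0},
    {"dx": 0.102,"dy": 0,"dz": -0.001,"twist": 0},
    {"dx": 0.105,"dy": 0,"dz": -0.001,"twist": 0},
    {"dx": 0.105,"dy": 0,"dz": -0.001,"twist": 0},
    {"dx": 0.105,"dy": 0,"dz": -0.001,"twist": 0}
  ]
}}

```text
t: 23.08
eef_pos: [0.5744, -0.2297, 0.0269]
ee_rot: [2.769, 1.569, -0.187]
force: [1.0, 0.6, -0.3]
width: 0.0513
```

Request:
{"method": "jog_arm", "body": {
  "motion": [
    {"dx": 0.002,"dy": 0,"dz": 0,"twist": 0},
    {"dx": 0.004,"dy": 0,"dz": 0,"twist": 0},
    {"dx": 0.0055,"dy": 0,"dz": 0,"twist": 0},
    {"dx": 0.0055,"dy": 0,"dz": 0,"twist": 0},
    {"dx": 0.0055,"dy": 0,"dz": 0,"twist": 0}
  ]
}}

```text
t: 23.5
eef_pos: [0.5738, -0.2299, 0.0209]
ee_rot: [2.692, 1.57, -0.264]
force: [-1.4, 1.3, 5.4]
width: 0.0513
```

Contact at the expected height (20.9 mm, 5 N). Releasing with a limited opening.

Request:
{"method": "jog_arm", "body": {
  "motion": [
    {"dx": 0,"dy": 0,"dz": 0,"twist": 0},
    {"dx": 0,"dy": 0,"dz": 0,"twist": 0},
    {"dx": 0,"dy": 0,"dz": 0,"twist": 0},
    {"dx": 0,"dy": 0,"dz": 0,"twist": 0},
    {"dx": -0.02,"dy": 0,"dz": 0,"twist": 0},
    {"dx": -0.06,"dy": 0,"dz": 0,"twist": 0},
    {"dx": -0.1,"dy": 0,"dz": 0,"twist": 0},
    {"dx": -0.14,"dy": 0,"dz": 0,"twist": 0},
    {"dx": -0.17,"dy": 0,"dz": 0,"twist": 0},
    {"dx": -0.17,"dy": 0,"dz": 0,"twist": 0},
    {"dx": -0.17,"dy": 0,"dz": 0,"twist": 0}
  ],
  "gripper": 0.066
}}

```text
t: 24.42
eef_pos: [0.5745, -0.2299, 0.1925]
ee_rot: [2.875, 1.566, -0.081]
force: [0.7, 0.1, -0.3]
width: 0.0664
```

Run:
```python
from h import *; from station import arm
plan(arm.get_state(),[(.449,-.073,.19,10.5)])
m=arm.camera_model('wrist')
cv2.imwrite(f'pics/w13.png',arm.grab_frame('wrist')[:,:,::-1])
```

```text
p [ 574.5 -229.9  192.5] jaw -169.4 F [ 0.7  0.1 -0.3] w 66.4 t 24.42 xax [ 0.005 -0.    -1.   ] q [-0.07  0.3  -0.19  0.   -1.08  0.25]
(0.449, -0.073, 0.19, 10.5) dx 1.8 dy -177.4 dz 94.4 mm twist 0.1
```

View pics/w13.png

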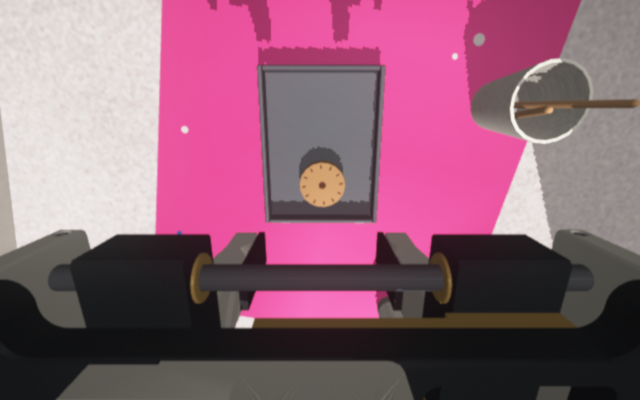

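The disc lies flat in the tray at (322,184). Now the tall jar.

Request:
{"method": "jog_arm", "body": {
  "motion": [
    {"dx": 0.0,"dy": -0.177,"dz": 0.095,"twist": 0},
    {"dx": 0.0,"dy": -0.177,"dz": 0.095,"twist": 0},
    {"dx": 0.0,"dy": -0.177,"dz": 0.095,"twist": 0},
    {"dx": 0.0,"dy": -0.177,"dz": 0.095,"twist": 0},
    {"dx": 0.0,"dy": -0.177,"dz": 0.095,"twist": 0},
    {"dx": 0.0,"dy": -0.177,"dz": 0.095,"twist": 0},
    {"dx": 0.0,"dy": -0.177,"dz": 0.095,"twist": 0},
    {"dx": 0.0,"dy": -0.177,"dz": 0.095,"twist": 0},
    {"dx": 0.0,"dy": -0.177,"dz": 0.095,"twist": 0}
  ],
  "gripper": 0.06
}}

```text
t: 25.22
eef_pos: [0.4476, -0.0738, 0.1893]
ee_rot: [0.127, 1.569, -2.829]
force: [0.3, -0.7, 0.2]
width: 0.0599
```

Run:
```python
from h import *; from station import arm
plan(arm.get_state(),[(.4488,-.0731,.037,10.5)])
m=arm.camera_model('wrist')
cv2.imwrite(f'pics/w14.png',arm.grab_frame('wrist')[:,:,::-1])
print(proj(m,[(.4488,-.0731,.076),(.4488,-.0731,.0)]))
```

```text
p [447.6 -73.8 189.3] jaw -169.4 F [ 0.3 -0.7  0.2] w 59.9 t 25.22 xax [-0.001 -0.    -1.   ] q [ 0.27  0.03 -0.53  0.   -1.02 -0.09]
(0.4488, -0.0731, 0.037, 10.5) dx 152.3 dy -0.5 dz -1.5 mm twist 0.1
[[318.45253054 199.38851734]
 [318.8325403  181.25898034]]
```

View pics/w14.png

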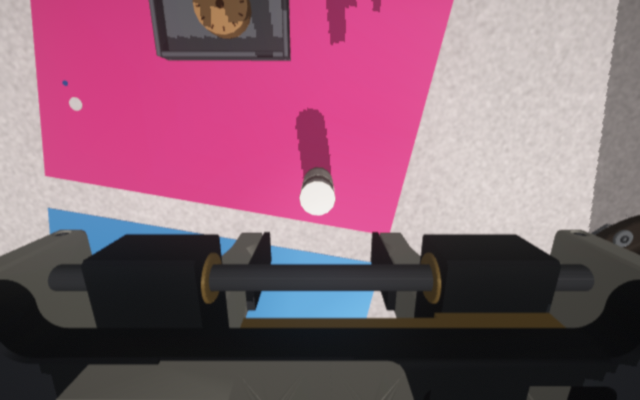

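The cap is at (317,198) against a prediction of (318.5,199.4), about 1 mm off. That is within the finger clearance, so I descend.

Request:
{"method": "jog_arm", "body": {
  "motion": [
    {"dx": 0.03,"dy": 0,"dz": -0.001,"twist": 0},
    {"dx": 0.07,"dy": 0,"dz": -0.001,"twist": 0},
    {"dx": 0.11,"dy": 0,"dz": -0.001,"twist": 0},
    {"dx": 0.14,"dy": 0,"dz": -0.001,"twist": 0},
    {"dx": 0.152,"dy": 0,"dz": -0.001,"twist": 0},
    {"dx": 0.152,"dy": 0,"dz": -0.001,"twist": 0},
    {"dx": 0.152,"dy": 0,"dz": -0.001,"twist": 0}
  ]
}}

```text
t: 25.85
eef_pos: [0.4482, -0.074, 0.0371]
ee_rot: [0.156, 1.568, -2.801]
force: [0.4, -0.0, 1.1]
width: 0.0597
```

Request:
{"method": "jog_arm", "body": {
  "motion": [
    {"dx": 0,"dy": 0,"dz": 0,"twist": 0},
    {"dx": 0,"dy": 0,"dz": 0,"twist": 0},
    {"dx": 0,"dy": 0,"dz": 0,"twist": 0},
    {"dx": 0,"dy": 0,"dz": 0,"twist": 0},
    {"dx": 0,"dy": 0,"dz": 0,"twist": 0},
    {"dx": 0,"dy": 0,"dz": 0,"twist": 0},
    {"dx": 0,"dy": 0,"dz": 0,"twist": 0}
  ],
  "gripper": 0.02,
  "newtons": 18
}}

```text
t: 26.43
eef_pos: [0.449, -0.0731, 0.0387]
ee_rot: [3.056, 1.569, 0.101]
force: [-1.0, 0.2, 7.9]
width: 0.0338
```

Run:
```python
from h import *; from station import arm
plan(arm.get_state(),[(.5872,-.304,.15,10.5)])
```

```text
p [449.  -73.1  38.7] jaw -169.3 F [-1.   0.2  7.9] w 33.8 t 26.43 xax [ 0.002  0.    -1.   ] q [ 0.27  0.24 -0.71  0.   -0.62 -0.09]
(0.5872, -0.304, 0.15, 10.5) dx -111.1 dy 252.5 dz -93.3 mm twist 0.2
```

Request:
{"method": "jog_arm", "body": {
  "motion": [
    {"dx": -0.03,"dy": 0,"dz": 0,"twist": 0},
    {"dx": -0.07,"dy": 0,"dz": 0,"twist": 0},
    {"dx": -0.1,"dy": 0,"dz": 0,"twist": 0},
    {"dx": -0.11,"dy": 0.015,"dz": -0.006,"twist": 0},
    {"dx": -0.11,"dy": 0.04,"dz": -0.015,"twist": 0},
    {"dx": -0.11,"dy": 0.07,"dz": -0.026,"twist": 0},
    {"dx": -0.11,"dy": 0.1,"dz": -0.037,"twist": 0},
    {"dx": -0.11,"dy": 0.13,"dz": -0.048,"twist": 0},
    {"dx": -0.11,"dy": 0.16,"dz": -0.059,"twist": 0},
    {"dx": -0.11,"dy": 0.19,"dz": -0.07,"twist": 0},
    {"dx": -0.11,"dy": 0.22,"dz": -0.081,"twist": 0},
    {"dx": -0.11,"dy": 0.243,"dz": -0.09,"twist": 0},
    {"dx": -0.11,"dy": 0.2525,"dz": -0.093,"twist": 0},
    {"dx": -0.11,"dy": 0.2525,"dz": -0.093,"twist": 0},
    {"dx": -0.11,"dy": 0.2525,"dz": -0.093,"twist": 0}
  ]
}}

```text
t: 27.68
eef_pos: [0.5857, -0.3041, 0.1472]
ee_rot: [-0.628, 1.569, 2.698]
force: [-0.6, 0.1, -0.6]
width: 0.0336
```

Run:
```python
from h import *; from station import arm
plan(arm.get_state(),[(.5872,-.304,.044,10.5)])
cv2.imwrite(f'pics/w15.png',arm.grab_frame('wrist')[:,:,::-1])
f=arm.grab_frame('scene')[:,:,::-1]; cv2.imwrite(f'pics/s15.png',cv2.resize(f[200:400,120:420],None,fx=2.6,fy=2.6))
```

```text
p [ 585.7 -304.1  147.2] jaw -169.4 F [-0.6  0.1 -0.6] w 33.6 t 27.68 xax [-0.001  0.001 -1.   ] q [-0.18  0.4  -0.14 -0.   -1.03  0.37]
(0.5872, -0.304, 0.044, 10.5) dx 103.2 dy 0.2 dz -1.6 mm twist 0.1
```

View pics/s15.png

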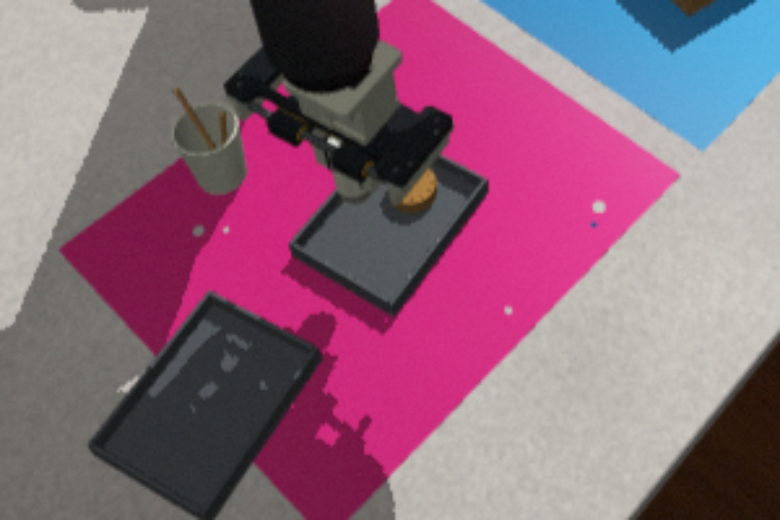

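The jar is held over the free half of the tray, with the cup clear. Lowering.

Request:
{"method": "jog_arm", "body": {
  "motion": [
    {"dx": 0.025,"dy": 0,"dz": -0.001,"twist": 0},
    {"dx": 0.055,"dy": 0,"dz": -0.001,"twist": 0},
    {"dx": 0.08,"dy": 0,"dz": -0.001,"twist": 0},
    {"dx": 0.092,"dy": 0,"dz": -0.001,"twist": 0},
    {"dx": 0.098,"dy": 0,"dz": -0.001,"twist": 0},
    {"dx": 0.1,"dy": 0,"dz": -0.001,"twist": 0},
    {"dx": 0.1,"dy": 0,"dz": -0.001,"twist": 0},
    {"dx": 0.1,"dy": 0,"dz": -0.001,"twist": 0}
  ]
}}

```text
t: 28.45
eef_pos: [0.5883, -0.3041, 0.0495]
ee_rot: [2.623, 1.569, -0.332]
force: [0.5, -0.3, -0.5]
width: 0.0336
```

Request:
{"method": "jog_arm", "body": {
  "motion": [
    {"dx": 0.002,"dy": 0,"dz": 0,"twist": 0},
    {"dx": 0.004,"dy": 0,"dz": 0,"twist": 0},
    {"dx": 0.0055,"dy": 0,"dz": 0,"twist": 0},
    {"dx": 0.0055,"dy": 0,"dz": 0,"twist": 0},
    {"dx": 0.0055,"dy": 0,"dz": 0,"twist": 0}
  ]
}}

```text
t: 28.87
eef_pos: [0.5879, -0.3042, 0.0438]
ee_rot: [2.527, 1.569, -0.429]
force: [-2.2, 2.0, 6.8]
width: 0.0334
```

Contact at 43.8 mm (6.8 N). Releasing and lifting clear.

Request:
{"method": "jog_arm", "body": {
  "motion": [
    {"dx": 0,"dy": 0,"dz": 0,"twist": 0},
    {"dx": 0,"dy": 0,"dz": 0,"twist": 0},
    {"dx": 0,"dy": 0,"dz": 0,"twist": 0},
    {"dx": 0,"dy": 0,"dz": 0,"twist": 0},
    {"dx": 0,"dy": 0,"dz": 0,"twist": 0},
    {"dx": -0.03,"dy": 0,"dz": 0,"twist": 0},
    {"dx": -0.07,"dy": 0,"dz": 0,"twist": 0},
    {"dx": -0.11,"dy": 0,"dz": 0,"twist": 0},
    {"dx": -0.15,"dy": 0,"dz": 0,"twist": 0},
    {"dx": -0.18,"dy": 0,"dz": 0,"twist": 0},
    {"dx": -0.18,"dy": 0,"dz": 0,"twist": 0},
    {"dx": -0.18,"dy": 0,"dz": 0,"twist": 0}
  ],
  "gripper": 0.056
}}

```text
t: 29.87
eef_pos: [0.5883, -0.3043, 0.2252]
ee_rot: [2.751, 1.566, -0.205]
force: [0.8, 0.8, -0.5]
width: 0.0562
```

Run:
```python
from h import *; from station import arm
plan(arm.get_state(),[])
cv2.imwrite(f'pics/w16.png',arm.grab_frame('wrist')[:,:,::-1])
f=arm.grab_frame('scene')[:,:,::-1]; cv2.imwrite(f'pics/s16.png',f)
```

```text
p [ 588.3 -304.3  225.2] jaw -169.4 F [ 0.8  0.8 -0.5] w 56.2 t 29.87 xax [ 0.005 -0.001 -1.   ] q [-0.18  0.34 -0.04  0.   -1.18  0.37]
```

View pics/w16.png

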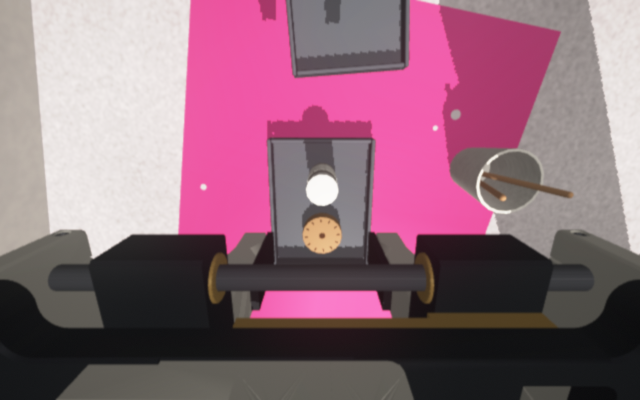

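View pics/s16.png

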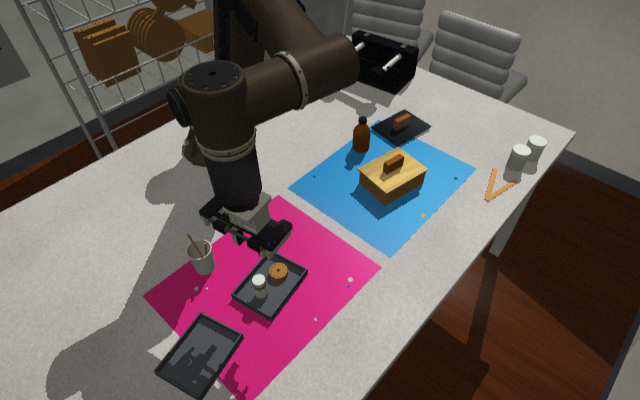

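The jar is upright beside the flat disc in the tray. The lid is closed and level on the box, and the cup (200,257) and bottle (361,135) are where they started. Handing in.

```bash
python3 -c "
from station import arm
print(arm.job_done())"
```

```text
the job is handed in; nothing more can be done
None
```

Both kits are made up, and I handed the job in at about 30 s with the gripper open and clear of everything.

- **Box:** The fish blank lies flat and the short jar stands beside it. The plywood lid met the rim at a TCP height of 84.9 mm, exactly the height I calculated for fully seated, and it looked level in the scene and wrist views.
- **Tray:** The clock blank lies flat and the tall jar stands beside it, in the tray nearest the base. Both jars and the disc were let go on light floor contact of 5 to 7 N. The fish was let go at the floor height worked out from its grasp, without a contact reading.
- **Bystanders:** The cup and resin bottle are at the same pixels as at the start. I didn't touch the black look-alike lid or the second tray.
- **Disagreement:** The wrist and top cameras differed by 2 to 5 mm on the box centre. I settled on (0.590, 0.2645) m from a wrist view of all four rim corners together with the top view. The lid went in without touching the sides. No check failed.

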